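# Clear and fold the tea rack

## Robot

A 6-joint arm with a two-finger parallel gripper is mounted at the origin on the work surface. World frame = base frame: x ahead of the robot, y to its left, z up, the work surface at z = 0. Lengths are in m, angles in degrees, forces in N, time in s.
With the tool pointing down it reaches from about 0.25 to 0.725 m from the base axis. Payload 9.7 kg.
Tool frame: the origin (TCP) lies between the finger pads; the fingertips stand 17 mm ahead of it and the grasp point (between the pads) lies 2 mm behind it; z points along the fingers, y is the direction in which the jaws open and shut (so a half turn about z gives the same grasp; the last joint's range is limited). The gripper opens to 85 mm and grips with 20 to 120 N. Pads are 22 mm wide; open, the fingers measure 114 mm over their backs; the gripper's body (76 mm by 85 mm) begins 54 mm behind the grasp point. The pads swing forward as they close: fully open they stand 13 mm farther back than shut.
Start: joints at [68.927, 4.979, 10.078, 95.1, 0, 90], TCP at [0.198, 0.513, 0.248] pointing down, gripper open.
Joint ranges: [-179.16, 179.16], [-48.56, 103.87], [-65.8, 70.77], [-126.05, 130.52], [-82.76, 87.17], [-180, 180]. Speed limits (degrees/s): [127.2, 127.2, 147.25, 180, 180, 180].

## Interface

Orientations are given as [roll, pitch, yaw] about the fixed x, y, z axes, in that order (R = Rz(yaw) Ry(pitch) Rx(roll)).
In Python, from workcell import monitor, cams, order gives the robot as it stands. The module is installed in compiled form; this text tells all that it offers.
- The arm moves only by the shell command python3 -m handwheel 'ROWS' [OPENING] [FORCE]. ROWS is JSON, a list of rows, each a list of 6 numbers: the shift along the tool's x, y, z in m, then the turn, a rotation vector about the tool's x, y, z in degrees. In form: [[tx, ty, tz, wx, wy, wz], ...]. A call has exactly 8 rows; each row shifts and turns the commanded pose from where the row before left it, along the tool's axes as they then stand; what a row does not reach is not made up. A row lasts 1/12 s, in which the tool goes at most 41.7 mm and 7.16 degrees, less where a joint would pass 70% of its speed; a pose out of reach is approached as far as the arm can. A call is refused whole if a number of a shift passes 0.0417 or a number of a turn 7.16, either way. A call with a gripper value outside its range is refused whole. OPENING is the opening, from -1 (shut) to 1 (fully open), set as the call begins (- or left out, the last holds). The fingers move at their own pace and stop on an object; FORCE is the grip in N (left out, the last holds). Time passes only in rows, so rows that do not move let the fingers close, or fill a call up. It gives the time, the measured TCP pose, the force and the opening at its end, in the units of the state.
- monitor.get_obs(): the state, without advancing time (a new reading comes with each control period).
- cams.camera(name): name is "side" or "top" or "wrist"; returns a dict with "img" (384x512x3 uint8, red, green, blue), "depth" (384x512 float32, m along the optical axis (not along the pixel's ray), 0 where there is no reading), "fx", "fy", "cx", "cy" (pixels), "rvec" (rotation vector, rad) and "tvec" (3), from world to camera coordinates, as OpenCV has them; the wrist camera has in their place "tool_from_camera" (4x4, takes a point from camera to tool coordinates, whose origin is the TCP and whose axes are the flange's). Camera axes: x right, y down, z forward; pixel columns grow to the right and rows downward; lengths in m; the calibration is good to about 2 mm. A picture is of the moment at which its call begins: read the wrist's pose just before it.
- order.job_done(): hands the job in, once; it reports no verdict.
The state is a dict: "time": time; "q": joint angles; "qd": joint speeds; "joint_efforts": joint torques, N m; "ee_pos": TCP position; "tcp_rot": TCP orientation; "wrist_force": force on the tool from outside, world axes, zero at the start; "torque": the same for the moment, N m; "opening": finger opening in m.
Only numpy, scipy, OpenCV 4.12 (cv2) and the standard library are available. Lean on these libraries where they do the work, as an engineer would, in place of code of your own. Each camera call takes 0.05 s, during which the arm holds its last target. There are 200 camera calls.

## Task

The tea things on the folding draining rack are dry: put each lid that lies on the rack onto a mug of its own so that it sits fully home, and pull the long spoons up out of the rack's cutlery holder and stand them, handles up, in the steel caddy. Only when the rack is empty, fold it leaf by leaf: on the side with two leaves first the outer leaf over onto the inner leaf, then the two together over onto the middle panel, and last the single leaf from the other side on top, each lying fully flat. Leave the mugs and caddy upright and the other things on the trolley where they stand.

Things in the scene. Friction and masses are not known exactly. Their poses are not given: they have to be found in the camera images.
- rack: Folding draining rack of metal slats, fixed to the trolley; 140 mm deep (its x), 400 mm long open (its y): from +y to -y outer leaf, inner leaf, fixed middle panel, single leaf, 100 mm each. Origin under the middle panel's centre at trolley-top height, z up. Slats 10 mm thick, tops at 23 mm. No slat where |x| is under 19 mm: fingers reach down there beside an end bar.
- holder (a point): Centre of the mouth row of the rack's white plastic cutlery holder, 95 mm above the trolley top, at rack x = 90 mm, y = 0; axes as the rack's. The holder is 20 mm (x) by 192 mm (y), with four upright slots 14 mm (x) by 23 mm (y) at y = -72, -24, 24, 72 mm; slot floors 12 mm above the trolley top.
- inner_leaf (a joint): Angle of the inner leaf (hinged to the +y side of the middle panel, carries the outer leaf): 0 open flat, 3.14 folded up and over flat onto the middle panel, the outer leaf between. Hinge axis parallel to rack x. Stiff: it stays where it is left; moving it takes up to about 5 N at the bar.
- inner_leaf_hinge (a point): Centre of the inner leaf's hinge axis (rack y = +50 mm, 28 mm above the trolley top).
- inner_leaf_bar (a point): Middle of the inner leaf's end bar: round steel, 10 mm thick, parallel to rack x, 94 mm from the hinge, height 18 mm when open. Its middle 38 mm is free to be pinched across from above, also with the outer leaf folded onto the inner. The bar turns between the fingers, so the gripper can point down all through the swing.
- outer_leaf (a joint): Angle of the outer leaf relative to the inner leaf (hinged to its outer edge): 0 straight on, 3.14 folded up and over flat onto the inner leaf. Hinge axis parallel to rack x, stiff: stays where it is left, also upside down; about 3 N at the bar.
- outer_leaf_hinge (a point): Centre of the outer leaf's hinge axis (rack y = +150 mm, 23.5 mm above the trolley top when open).
- outer_leaf_bar (a point): Middle of the outer leaf's end bar, like the inner leaf's: round, 10 mm thick, parallel to rack x, 94 mm from its hinge.
- single_leaf (a joint): Angle of the single leaf (hinged to the -y side of the middle panel): 0 open flat, 3.14 folded up and over flat on top of the other two. Hinge axis parallel to rack x, stiff: stays where it is left; about 3 N at the bar.
- single_leaf_hinge (a point): Centre of the single leaf's hinge axis (rack y = -50 mm, 33 mm above the trolley top).
- single_leaf_bar (a point): Middle of the single leaf's end bar, like the others: round, 10 mm thick, parallel to rack x, 94 mm from its hinge, height 18 mm when open.
- spoon1: Long tea spoon, 190 mm, 40 g, bowl down in a slot of the rack's cutlery holder (may be absent). Origin at the lower tip of the bowl, z along the spoon to the handle's end. Bowl 20 mm wide (its y), 7 mm thick, 31 mm long; then a thin steel neck; from 95 to 190 mm a round wooden handle 12 mm thick. May lean by some degrees.
- spoon2: Long tea spoon, 190 mm, 40 g, bowl down in a slot of the rack's cutlery holder (may be absent). Origin at the lower tip of the bowl, z along the spoon to the handle's end. Bowl 20 mm wide (its y), 7 mm thick, 31 mm long; then a thin steel neck; from 95 to 190 mm a round wooden handle 12 mm thick. May lean by some degrees.
- spoon3: Long tea spoon, 190 mm, 40 g, bowl down in a slot of the rack's cutlery holder (may be absent). Origin at the lower tip of the bowl, z along the spoon to the handle's end. Bowl 20 mm wide (its y), 7 mm thick, 31 mm long; then a thin steel neck; from 95 to 190 mm a round wooden handle 12 mm thick. May lean by some degrees.
- spoon4: Long tea spoon, 190 mm, 40 g, bowl down in a slot of the rack's cutlery holder (may be absent). Origin at the lower tip of the bowl, z along the spoon to the handle's end. Bowl 20 mm wide (its y), 7 mm thick, 31 mm long; then a thin steel neck; from 95 to 190 mm a round wooden handle 12 mm thick. May lean by some degrees.
- lid1: Hard sand-coloured silicone mug lid lying on a leaf of the rack (may be absent), 60 g: a flange 94 mm across and 6 mm thick, under it a plug 68 mm across and 6 mm deep, on top a round knob 22 mm thick and 28 mm tall. Origin at the centre of the flange's underside (the knob spans 6 to 34 mm above it), z up.
- lid2: Hard sand-coloured silicone mug lid lying on a leaf of the rack (may be absent), 60 g: a flange 94 mm across and 6 mm thick, under it a plug 68 mm across and 6 mm deep, on top a round knob 22 mm thick and 28 mm tall. Origin at the centre of the flange's underside (the knob spans 6 to 34 mm above it), z up.
- mug1: White ceramic mug, loose, 320 g, empty, 86 mm across and 95 mm tall, wall 4 mm (mouth 78 mm across), its handle along its own +y. Origin under its centre, z up. A lid is home when its flange rests on the rim with the plug inside: lid origin 95 mm above the mug's origin.
- mug2: White ceramic mug, loose, 320 g, empty, 86 mm across and 95 mm tall, wall 4 mm (mouth 78 mm across), its handle along its own +y. Origin under its centre, z up. A lid is home when its flange rests on the rim with the plug inside: lid origin 95 mm above the mug's origin.
- caddy: Open steel cutlery caddy, loose, about 0.9 kg, 77 mm (its x) by 114 mm (its y) and 125 mm tall, on a foot plate 94 by 130 mm; six square compartments with mouths 34 mm wide, centred at its x = -18.5 and 18.5 mm, y = -37, 0, 37 mm; their floor 6 mm above its underside. Origin under its centre, z up.
- tumbler: Glass tumbler, 72 mm across, 110 mm tall; leave alone. Origin under its centre.
- sugar_jar: Glass sugar jar with white cap, 68 mm across, 100 mm tall; leave alone. Origin under its centre.
- saucer: White saucer, 120 mm across, 16 mm tall; leave alone. Origin under its centre.
There are look-alikes about, which are no part of the job. Leave any green, pink or red look-alike of the spoon4 alone.

How it is judged:
By the outcome, as a careful person would: the job done as asked, in the order asked, and still so for the second after the job is handed in, with the robot touching nothing.
Of spoon1, spoon2, spoon3, spoon4 only 2 to 3 are there at a start; the rules pass over those that are not, and their reading is None.
Of lid1, lid2 only 1 to 2 are there at a start; the rules pass over those that are not, and their reading is None.
At some moment in a run one of caddy, mug1, mug2 may be knocked a few centimetres aside while the robot is not near it.
It also fails if it takes over 208 s, if anything falls off the work surface, if the arm or the gripper's body presses on something with over 40 N, if the wrist force passes 120 N, or if a joint passes its speed limit or range.

## Working session

There is one attempt and no reset: what is moved stays moved. The work goes in short steps, Python scripts to look and compute and a shell command to move; the robot and the scene stay as the last step left them, time stands still between calls to the robot, and variables do not carry over. Pictures are saved under pics/ and viewed, about 12 in all and at most 16, crops included, and the job is handed in when it is done.

```bash
mkdir -p pics; cat > h.py <<'E'
import numpy as np, cv2
from scipy.spatial.transform import Rotation as R
from workcell import monitor, cams, order
def grab(n):
    o=monitor.get_obs(); c=cams.camera(n)
    if 'rvec' in c:
        Rm=cv2.Rodrigues(np.array(c['rvec'],float))[0]; c['R']=Rm.T; c['o']=-Rm.T@np.array(c['tvec']).ravel()
    else:
        T=np.array(c['tool_from_camera']); Rt=R.from_euler('xyz',o['tcp_rot'],degrees=True).as_matrix()
        c['R']=Rt@T[:3,:3]; c['o']=Rt@T[:3,3]+np.array(o['ee_pos'])
    return c
def cloud(c):
    v,u=np.mgrid[0:384,0:512]; d=c['depth']
    p=np.stack([(u-c['cx'])/c['fx']*d,(v-c['cy'])/c['fy']*d,d],-1)
    P=p@c['R'].T+c['o']; P[d==0]=np.nan; return P
def ray(c,u,v,z):
    r=c['R']@np.array([(u-c['cx'])/c['fx'],(v-c['cy'])/c['fy'],1]); return c['o']+r*(z-c['o'][2])/r[2]
def save(c,n,crop=None):
    im=c['img'][:,:,::-1]
    if crop: a,b,e,f=crop; im=im[b:f,a:e]
    s=min(800/im.shape[1],600/im.shape[0]); cv2.imwrite('pics/'+n,cv2.resize(im,None,fx=s,fy=s))
E
python3 - <<'E'
from h import *
o=monitor.get_obs(); print(o)
for n in ['top','side']:
    c=grab(n); np.savez(n+'0.npz',**{k:c[k] for k in c}); save(c,n+'0.png'); print(n,c['o'],c['R'][:,2],c['fx'])
E
```

```text
{'time': 0.0, 'q': array([ 6.89256328e+01,  5.01115329e+00,  1.00337270e+01,  9.50996091e+01,
       -2.67071321e-04,  9.00004483e+01]), 'qd': array([-0.07737029, -0.06709008,  0.00524215, -0.0686236 , -0.06898233,
        0.03396003]), 'joint_efforts': array([ 6.71043108e-04, -5.20396471e+01,  4.64799392e+01,  1.63347612e-02,
       -2.84100730e-05, -7.97140487e-07]), 'ee_pos': array([0.19769385, 0.51301537, 0.24757603]), 'tcp_rot': array([-1.79922965e+02,  2.67673854e-04,  1.58925185e+02]), 'wrist_force': array([ 0.71899352, -0.86403035,  0.0976987 ]), 'torque': array([-0.03102209,  0.00617515, -0.00915111]), 'opening': 0.08514524979438158}
top [0.39309293 0.03690808 1.18776874] [ 0.17054729 -0.02056901 -0.98513478] 421.5943125993057
side [ 0.35011955 -0.81269543  0.57676264] [ 0.21224177  0.8458379  -0.4893993 ] 401.7504081158665
```

View pics/top0.png

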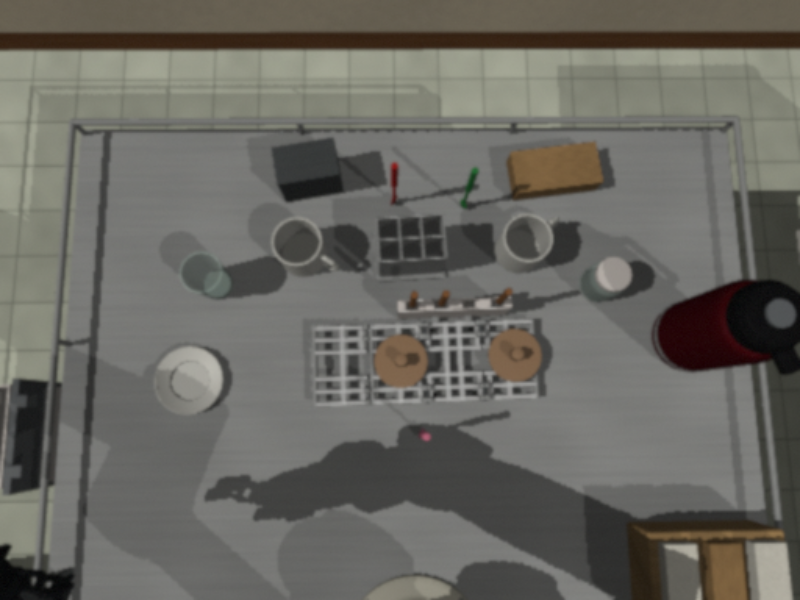

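View pics/side0.png

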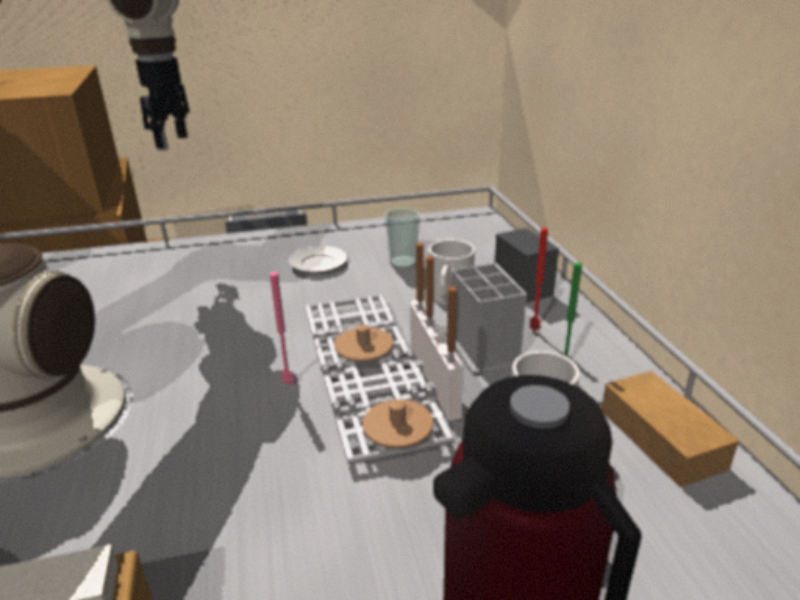

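The top view has +x up and +y left. Lids lie on the inner leaf (display px 401,360) and the single leaf (515,355). There are 3 brown spoons at (412,298), (443,298) and (505,296). The caddy is at (412,245), with mugs at (298,243) and (525,238). Red, green and pink decoys stand nearby.

```bash
cat > m.py <<'E'
from h import *
def circ(P,zlo,zhi,box):
    m=(P[...,2]>zlo)&(P[...,2]<zhi)&(P[...,0]>box[0])&(P[...,0]<box[1])&(P[...,1]>box[2])&(P[...,1]<box[3])
    return P[m]
E
python3 - <<'E'
from m import *
c=grab('top'); P=cloud(c); s=512/800
def at(u,v): return P[int(v*s),int(u*s)]
print('surface',at(250,330),at(600,450))
for n,u,v in [('lidA',401,385),('lidB',515,380),('mugL',298,243),('mugR',525,238),('caddy',412,217)]:
    print(n,at(u,v), ray(c,u*s,v*s,0.09))
# lids: sand mask
hsv=cv2.cvtColor(c['img'],cv2.COLOR_RGB2HSV)
m=((hsv[...,1]>80)&(hsv[...,0]<20)&(hsv[...,2]>60)).astype(np.uint8)
n,l,st,ce=cv2.connectedComponentsWithStats(m)
for i in range(1,n):
    if st[i,4]>15:
        q=P[l==i]; print(i,st[i],ce[i].round(1),np.nanmedian(q,0).round(4),'zmax',np.nanmax(q[:,2]).round(3))
# mugs by depth rims
for n,b in [('mugL',(.45,.68,.14,.30)),('mugR',(.45,.68,-.22,-.06))]:
    q=circ(P,.085,.105,b); q=q[~np.isnan(q[:,0])]
    (x,y),r=cv2.minEnclosingCircle(q[:,:2].astype(np.float32)); print(n,len(q),q.mean(0).round(4),x,y,r)
q=circ(P,.115,.135,(.45,.68,-.02,.14)); print('caddy',len(q),q.mean(0),cv2.minAreaRect(q[:,:2].astype(np.float32)))
q=circ(P,.088,.1,(.40,.55,-.12,.14)); print('holder',len(q),q.mean(0),cv2.minAreaRect(q[:,:2].astype(np.float32)))
q=circ(P,.016,.03,(.25,.50,-.2,.28)); print('rack',len(q),q.mean(0),cv2.minAreaRect(q[:,:2].astype(np.float32)))
q=circ(P,.105,.25,(.40,.53,-.12,.14)); print('spoons',len(q))
for p in q[np.argsort(q[:,1])]: print(p.round(3),end=' ')
E
```

```text
surface [ 0.54190676  0.28757279 -0.00113645] [ 0.32105784 -0.33532693 -0.00101919]
lidA [0.43906576 0.01805774 0.03618435] [0.43587255 0.01729763 0.09      ]
lidB [ 0.44493974 -0.18134055  0.03326513] [ 0.44185818 -0.17215592  0.09      ]
mugL [0.70258965 0.20450295 0.00521951] [0.67895427 0.19054761 0.09      ]
mugR [ 0.70791006 -0.21769948  0.00662353] [ 0.68479843 -0.19968714  0.09      ]
caddy [ 0.71543792 -0.00218537  0.12541692] [ 0.72370659 -0.00528921  0.09      ]
1 [  0  21 176   1 176] [87.5 21. ] [ 1.5314  0.7912 -0.6543] zmax -0.64
45 [358  20  55   1  55] [385.  20.] [ 1.5437 -0.63   -0.6681] zmax -0.656
48 [434  20  78   1  78] [472.5  20. ] [ 1.5324 -1.0452 -0.6508] zmax -0.638
70 [151  30 112   1 112] [206.5  30. ] [ 1.5319  0.2346 -0.7347] zmax -0.72
71 [265  30 145   1 145] [337.  30.] [ 1.5316 -0.4136 -0.7356] zmax -0.723
72 [411  30  31   1  31] [426.  30.] [ 1.5327 -0.8611 -0.7387] zmax -0.724
75 [464  30  33   1  33] [480.  30.] [ 1.5317 -1.1306 -0.7376] zmax -0.727
78 [ 325   91   61   36 1592] [354.6 107.4] [ 0.8273 -0.2673  0.0504] zmax 0.06
79 [250 104   5 
[... 449 characters left out ...]
 337   96   47 1599] [461.  356.4] [ 0.1705 -0.4761  0.1194] zmax 0.134
mugL 93 [0.6535 0.1884 0.0934] 0.6650805473327637 0.18806001543998718 0.048278797417879105
mugR 311 [ 0.5875 -0.1268  0.0941] 0.6035726070404053 -0.13992352783679962 0.08996307104825974
caddy 155 [0.65414994 0.0177471  0.12366185] ((0.6205578446388245, 0.016915887594223022), (0.0730375349521637, 0.11683716624975204), 89.52600860595703)
holder 0 [nan nan nan] ((0.0, 0.0), (0.0, 0.0), 0.0)
rack 1494 [ 0.44061756 -0.00595143  0.02393053] ((0.4237458407878876, -0.014454424381256104), (0.15133389830589294, 0.3705087900161743), 0.2866024971008301)
spoons 0<stdin>:19: RuntimeWarning: Mean of empty slice.
  ret = um.true_divide(
```

```bash
python3 - <<'E'
from m import *
c=grab('top'); P=cloud(c)
for n,b in [('mugL',(.58,.78,.11,.28)),('mugR',(.58,.78,-.28,-.12))]:
    q=circ(P,.085,.105,b)
    A=np.c_[2*q[:,:2],np.ones(len(q))]; # rim circle + hull
    (x,y),r=cv2.minEnclosingCircle(q[:,:2].astype(np.float32)); sol=np.linalg.lstsq(A,(q[:,:2]**2).sum(1),rcond=None)[0]; print(n,len(q),x,y,r,sol[:2])
    h=circ(P,.03,.08,b); d=h[:,:2]-sol[:2]; f=h[np.hypot(*d.T)>.05]; print(' handle',len(f),f.mean(0))
q=circ(P,.118,.135,(.58,.78,-.05,.08)); print('caddy',len(q),q.mean(0),cv2.minAreaRect(q[:,:2].astype(np.float32)))
q=circ(P,.085,.102,(.50,.60,-.2,.08)); print('holder',len(q),q.mean(0),cv2.minAreaRect(q[:,:2].astype(np.float32)))
for k in (.012,.016):
  q=circ(P,k,.029,(.36,.565,-.3,.25)); print('rack',len(q),cv2.minAreaRect(q[:,:2].astype(np.float32)))
q=circ(P,.055,.075,(.4,.55,-.3,.1)); 
for s in (1,-1):
    t=q[(q[:,1]+.08)*s>0]; print('knob',len(t),t.mean(0))
q=circ(P,.15,.25,(.50,.60,-.2,.1)); print('spoons',len(q))
for y in (0,-.048,-.143):
    t=q[abs(q[:,1]-y)<.02]; t=t[np.argsort(t[:,2])]; print(len(t),'low',t[:5].mean(0).round(4),'high',t[-5:].mean(0).round(4))
E
```

```text
mugL 204 0.7129112482070923 0.1887700855731964 0.07550820708274841 [0.68237699 0.19224165]
 handle 44 [0.64967435 0.13518791 0.06548587]
mugR 215 0.6482007503509521 -0.1922413408756256 0.0865129604935646 [ 0.66879969 -0.19571886]
 handle 166 [ 0.71491885 -0.22400793  0.05610718]
caddy 315 [0.67956618 0.00587611 0.12416363] ((0.7064823508262634, 0.0028534233570098877), (0.10520745813846588, 0.14073555171489716), 89.8662338256836)
holder 405 [ 0.56872699 -0.07410171  0.0941857 ] ((0.5697532296180725, -0.07513836771249771), (0.02126472443342209, 0.19119983911514282), 1.6971515417099)
rack 2662 ((0.4603070616722107, -0.027606576681137085), (0.19794349372386932, 0.3984820544719696), 1.4506874084472656)
rack 2625 ((0.4603070616722107, -0.027606576681137085), (0.19794349372386932, 0.3984820544719696), 1.4506874084472656)
knob 52 [0.47957759 0.01636034 0.06341212]
knob 54 [ 0.48755424 -0.18350257  0.06234695]
spoons 118
35 low [ 0.5628 -0.0022  0.1604] high [ 0.5674 -0.0026  0.2052]
38 low [ 0.5652 -0.0512  0.1556] high [ 0.5686 -0.0502  0.2043]
45 low [ 0.5684 -0.1447  0.1519] high [ 0.5715 -0.1455  0.2044]
```

```bash
python3 -m handwheel '[[0,0,0,0,0,-2.86],[0,0,0,0,0,-2.86],[0,0,0,0,0,-2.86],[0,0,0,0,0,-2.86],[0,0,0,0,0,-2.86],[0,0,0,0,0,-2.86],[0,0,0,0,0,-2.86],[0,0,0,0,0,-2.86]]' 1
python3 -m handwheel '[[-0.0165,-0.0315,0,0,0,0],[-0.0165,-0.0315,0,0,0,0],[-0.0165,-0.0315,0,0,0,0],[-0.0165,-0.0315,0,0,0,0],[-0.0165,-0.0315,0,0,0,0],[-0.0165,-0.0315,0,0,0,0],[-0.0165,-0.0315,0,0,0,0],[-0.0165,-0.0315,0,0,0,0]]'
python3 -m handwheel '[[-0.0165,-0.0315,0,0,0,0],[-0.0165,-0.0315,0,0,0,0],[-0.0165,-0.0315,0,0,0,0],[-0.0165,-0.0315,0,0,0,0],[-0.0165,-0.0315,0,0,0,0],[-0.0165,-0.0315,0,0,0,0],[-0.0165,-0.0315,0,0,0,0],[-0.0165,-0.0315,0,0,0,0]]'
python3 - <<'E'
from h import *
o=monitor.get_obs(); print(o['time'],o['ee_pos'],o['tcp_rot'],o['q'])
c=grab('wrist'); save(c,'w1.png'); P=cloud(c); print(c['fx'],c['o'],c['R'][:,2])
q=P[(P[...,2]>.055)&(P[...,2]<.072)]; q=q[(abs(q[:,0]-.48)<.03)&(abs(q[:,1]-.017)<.04)]; print('knob',len(q),q.mean(0),np.ptp(q[:,:2],axis=0) if len(q) else '')
E
```

```text
time: 0.87
ee_pos: [0.1977, 0.5131, 0.2481]
tcp_rot: [-180.0, -0.0, -178.1]
wrist_force: [-0.8, -0.6, -0.3]
opening: 0.0853
time: 1.53
ee_pos: [0.338, 0.2639, 0.2483]
tcp_rot: [180.0, 0.0, -178.2]
wrist_force: [0.6, 0.7, -0.2]
opening: 0.0849
time: 2.2
ee_pos: [0.478, 0.016, 0.2483]
tcp_rot: [180.0, 0.0, -178.2]
wrist_force: [0.4, 1.2, -0.1]
opening: 0.0851
2.2 [0.47797284 0.0159525  0.24828667] [ 1.79997036e+02  1.12155526e-02 -1.78205292e+02] [ 1.90990728e+00 -4.83297565e+00  2.56410965e-01  9.50781651e+01
  2.94127837e-03  1.15199070e-01]
306.90524968215556 [0.40497497 0.01261264 0.37469597] [ 0.29475907  0.00923357 -0.95552699]
knob 339 [0.48197486 0.01612252 0.06315057] [0.02156299 0.02107393]
```

View pics/w1.png

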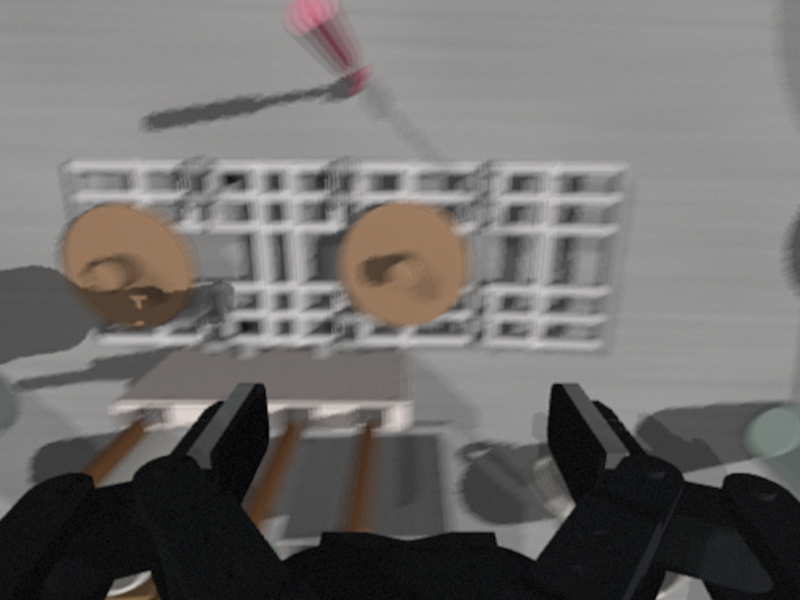

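Wrist view: lid A's knob is at about (402,270) under the gripper, the second lid is at left, and the holder and spoons are below. I'll grasp lid A.

```bash
python3 -m handwheel '[[-0.004,0,0.024,0,0,0],[0,0,0.024,0,0,0],[0,0,0.024,0,0,0],[0,0,0.024,0,0,0],[0,0,0.024,0,0,0],[0,0,0.024,0,0,0],[0,0,0.024,0,0,0],[0,0,0.024,0,0,0]]' 1 30
python3 -m handwheel '[[0,0,0,0,0,0],[0,0,0,0,0,0],[0,0,0,0,0,0],[0,0,0,0,0,0],[0,0,0,0,0,0],[0,0,0,0,0,0],[0,0,0,0,0,0],[0,0,0,0,0,0]]' -1 40
python3 -m handwheel '[[0,0,-0.01,0,0,0],[0,0,-0.028,0,0,0],[0,0,-0.03,0,0,0],[0,0,-0.03,0,0,0],[0,0,-0.03,0,0,0],[0,0,-0.03,0,0,0],[0,0,-0.03,0,0,0],[0,0,-0.03,0,0,0]]'
python3 -m handwheel '[[-0.014,-0.002,0,0,0,0],[-0.014,-0.002,0,0,0,0],[-0.014,-0.002,0,0,0,0],[-0.014,-0.002,0,0,0,0],[-0.014,-0.002,0,0,0,0],[-0.014,-0.002,0,0,0,0],[-0.014,-0.002,0,0,0,0],[0,0,0,0,0,0]]'
python3 - <<'E'
from h import *
c=grab('wrist'); save(c,'w2.png'); P=cloud(c); np.save('P.npy',P)
for n,b in [('mugL',(.58,.78,.11,.27)),('mugR',(.58,.78,-.27,-.11))]:
    q=P[(abs(P[...,2]-.095)<.006)&(P[...,0]>b[0])&(P[...,0]<b[1])&(P[...,1]>b[2])&(P[...,1]<b[3])]
    if len(q)<20: print(n,len(q)); continue
    A=np.c_[2*q[:,:2],np.ones(len(q))]; s=np.linalg.lstsq(A,(q[:,:2]**2).sum(1),rcond=None)[0]
    print(n,len(q),s[:2],np.sqrt(s[2]+s[0]**2+s[1]**2),q.min(0),q.max(0))
E
```

```text
time: 2.92
ee_pos: [0.4812, 0.0179, 0.0551]
tcp_rot: [-180.0, -0.0, -178.2]
wrist_force: [0.4, 0.5, 0.3]
opening: 0.0855
time: 3.58
ee_pos: [0.4824, 0.018, 0.0579]
tcp_rot: [180.0, 0.1, -178.2]
wrist_force: [-0.9, 0.0, 6.0]
opening: 0.0205
time: 4.25
ee_pos: [0.4811, 0.0179, 0.2769]
tcp_rot: [180.0, 0.1, -178.2]
wrist_force: [0.4, 0.8, 0.6]
opening: 0.0204
time: 4.92
ee_pos: [0.5814, 0.0068, 0.2742]
tcp_rot: [-180.0, 0.0, -178.2]
wrist_force: [0.2, -0.0, -0.7]
opening: 0.0203
mugL 1282 [0.68327958 0.19143787] 0.04068259108014727 [0.64061004 0.1491712  0.08901353] [0.72624076 0.2361329  0.09795388]
mugR 1486 [ 0.65619114 -0.18419428] 0.05902197620378033 [ 0.58008862 -0.24700212  0.08900452] [ 0.73029029 -0.11000318  0.09761889]
```

View pics/w2.png

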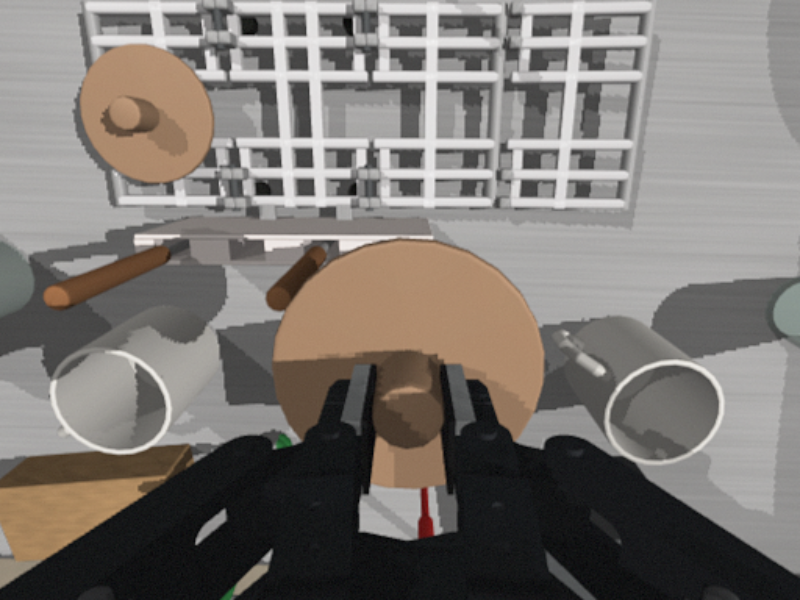

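```bash
python3 -m handwheel '[[-0.0135,0.0227,0,0,0,0],[-0.0135,0.0227,0,0,0,0],[-0.0135,0.0227,0,0,0,0],[-0.0135,0.0227,0,0,0,0],[-0.0135,0.0227,0,0,0,0],[-0.0135,0.0227,0,0,0,0],[-0.0135,0.0227,0,0,0,0],[-0.0132,0.0224,0,0,0,0]]'
python3 -m handwheel '[[0,0,0.018,0,0,0],[0,0,0.018,0,0,0],[0,0,0.018,0,0,0],[0,0,0.018,0,0,0],[0,0,0.018,0,0,0],[0,0,0.018,0,0,0],[0,0,0.018,0,0,0],[0,0,0,0,0,0]]'
python3 - <<'E'
from h import *
c=grab('side'); save(c,'s2.png',(200,120,420,285))
c=grab('wrist'); P=cloud(c); np.save('P2.npy',P); 
P=np.load('P.npy'); s=512/800
q=P[(abs(P[...,2]-.095)<.006)&(P[...,0]>.58)&(P[...,0]<.75)&(P[...,1]>-.27)&(P[...,1]<-.12)]
for it in range(6):
    A=np.c_[2*q[:,:2],np.ones(len(q))]; k=np.linalg.lstsq(A,(q[:,:2]**2).sum(1),rcond=None)[0]; r=np.sqrt(k[2]+k[0]**2+k[1]**2)
    e=abs(np.hypot(*(q[:,:2]-k[:2]).T)-r); q=q[e<max(.004,2*np.median(e))]
print('mugR',len(q),k[:2],r)
E
```

```text
time: 5.63
ee_pos: [0.6814, 0.1928, 0.2754]
tcp_rot: [180.0, 0.0, -178.2]
wrist_force: [0.8, -0.1, 0.1]
opening: 0.0205
time: 6.3
ee_pos: [0.6799, 0.1912, 0.145]
tcp_rot: [-179.9, -0.3, -178.2]
wrist_force: [-0.3, -0.2, -1.8]
opening: 0.0207
mugR 838 [ 0.68672113 -0.20256103] 0.04068751992889266
```

View pics/s2.png

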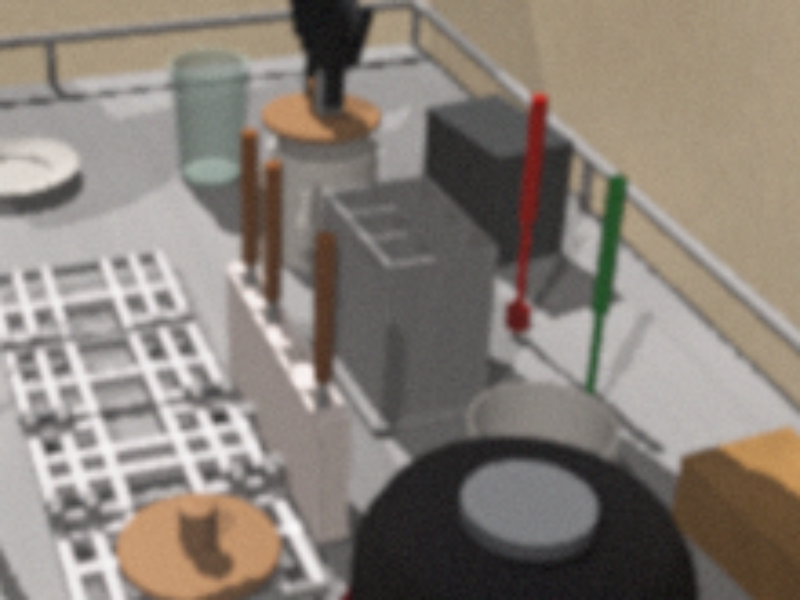

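The side crop shows the lid hanging just above the left mug, about (320,115), and concentric. I'll lower it.

```bash
python3 -m handwheel '[[-0.003,0,0,0,0,0],[0,0,0.004,0,0,0],[0,0,0.004,0,0,0],[0,0,0.004,0,0,0],[0,0,0.004,0,0,0],[0,0,0.004,0,0,0],[0,0,0.0025,0,0,0],[0,0,0,0,0,0]]'
```

```text
time: 7.07
ee_pos: [0.6845, 0.1916, 0.1248]
tcp_rot: [-180.0, -0.1, -178.2]
wrist_force: [-0.9, -0.3, -0.6]
opening: 0.0205
```

```bash
python3 -m handwheel '[[0,0,0.001,0,0,0],[0,0,0.001,0,0,0],[0,0,0.001,0,0,0],[0,0,0,0,0,0],[0,0,0,0,0,0],[0,0,0,0,0,0],[0,0,0,0,0,0],[0,0,0,0,0,0]]'
python3 -m handwheel '[[0,0,0,0,0,0],[0,0,0,0,0,0],[0,0,0,0,0,0],[0,0,0,0,0,0],[0,0,-0.01,0,0,0],[0,0,-0.02,0,0,0],[0,0,-0.02,0,0,0],[0,0,-0.02,0,0,0]]' 0.3
python3 -m handwheel '[[0.01,0,-0.03,0,0,0],[0.01,0,-0.02,0,0,0],[0.01,0,-0.01,0,0,0],[0.01,0,0,0,0,0],[0.01,0,0,0,0,0],[0.01,0,0,0,0,0],[0.01,0,0,0,0,0],[0.01,0,0,0,0,0]]' 
python3 - <<'E'
from h import *
c=grab('wrist'); P=cloud(c); save(c,'w3.png')
q=P[(P[...,2]>.08)&(P[...,2]<.115)&(np.hypot(P[...,0]-.683,P[...,1]-.191)<.06)]
k=q[np.hypot(*(q[:,:2]-[.683,.191]).T)<.044]; print(len(k)); A=np.c_[k[:,:2]-[.683,.191],np.ones(len(k))]
print('flange top plane',np.linalg.lstsq(A,k[:,2],rcond=None)[0],np.percentile(k[:,2],[5,50,95]))
(x,y),r=cv2.minEnclosingCircle(q[:,:2].astype(np.float32)); print(x,y,r)
E
```

```text
time: 7.73
ee_pos: [0.685, 0.1917, 0.1241]
tcp_rot: [180.0, 0.1, -178.2]
wrist_force: [-2.2, -0.8, 5.6]
opening: 0.0206
time: 8.4
ee_pos: [0.6847, 0.1917, 0.1943]
tcp_rot: [-180.0, 0.0, -178.2]
wrist_force: [0.3, -0.1, -0.0]
opening: 0.0558
time: 9.07
ee_pos: [0.604, 0.1891, 0.2525]
tcp_rot: [-180.0, -0.0, -178.2]
wrist_force: [0.4, -0.5, -0.6]
opening: 0.0556
5089
flange top plane [ 0.04271854 -0.00474041  0.10158884] [0.100157   0.10190865 0.10309838]
0.6816482543945312 0.1847691833972931 0.05344443395733833
```

```bash
python3 -m handwheel '[[0.0078,-0.023,0,0,0,0],[0.0078,-0.023,0,0,0,0],[0.0078,-0.023,0,0,0,0],[0.0078,-0.023,0,0,0,0],[0.0078,-0.023,0,0,0,0],[0.0078,-0.023,0,0,0,0],[0.0078,-0.023,0,0,0,0],[0.0078,-0.023,0,0,0,0]]' 1
python3 -m handwheel '[[0.0078,-0.023,0,0,0,0],[0.0078,-0.023,0,0,0,0],[0.0078,-0.023,0,0,0,0],[0.0078,-0.023,0,0,0,0],[0.0078,-0.023,0,0,0,0],[0.0078,-0.023,0,0,0,0],[0.0078,-0.023,0,0,0,0],[0.0078,-0.023,0,0,0,0]]'
python3 - <<'E'
from h import *
c=grab('wrist'); P=cloud(c)
q=P[(P[...,2]>.055)&(P[...,2]<.072)]; q=q[(abs(q[:,0]-.49)<.03)&(abs(q[:,1]+.183)<.03)]; print('knob',len(q),q.mean(0),np.ptp(q[:,:2],axis=0))
E
```

```text
time: 9.78
ee_pos: [0.5478, 0.0023, 0.2527]
tcp_rot: [-180.0, -0.0, -178.2]
wrist_force: [0.2, -0.3, -0.5]
opening: 0.0855
time: 10.45
ee_pos: [0.4912, -0.1836, 0.2527]
tcp_rot: [-180.0, -0.0, -178.2]
wrist_force: [-0.3, 1.1, -0.3]
opening: 0.0853
knob 330 [ 0.49009573 -0.18441353  0.06322983] [0.02166056 0.02125425]
```

```bash
python3 -m handwheel '[[0.001,-0.0005,0.0245,0,0,0],[0,0,0.0245,0,0,0],[0,0,0.0245,0,0,0],[0,0,0.0245,0,0,0],[0,0,0.0245,0,0,0],[0,0,0.0245,0,0,0],[0,0,0.0245,0,0,0],[0,0,0.023,0,0,0]]' 1 40
python3 -m handwheel '[[0,0,0,0,0,0],[0,0,0,0,0,0],[0,0,0,0,0,0],[0,0,0,0,0,0],[0,0,0,0,0,0],[0,0,0,0,0,0],[0,0,0,0,0,0],[0,0,0,0,0,0]]' -1 40
python3 -m handwheel '[[0,0,-0.01,0,0,0],[0,0,-0.028,0,0,0],[0,0,-0.03,0,0,0],[0,0,-0.03,0,0,0],[0,0,-0.03,0,0,0],[0,0,-0.03,0,0,0],[0,0,-0.03,0,0,0],[0,0,-0.034,0,0,0]]'
python3 -m handwheel '[[-0.0163,0.0172,0,0,0,0],[-0.0163,0.0172,0,0,0,0],[-0.0163,0.0172,0,0,0,0],[-0.0163,0.0172,0,0,0,0],[-0.0163,0.0172,0,0,0,0],[-0.0163,0.0172,0,0,0,0],[-0.0163,0.0172,0,0,0,0],[0,0,0,0,0,0]]'
python3 - <<'E'
from h import *
print(monitor.get_obs()['ee_pos'])
c=grab('wrist'); P=cloud(c); save(c,'w4.png')
q=P[(abs(P[...,2]-.095)<.006)&(np.hypot(P[...,0]-.687,P[...,1]+.202)<.075)]; print(len(q))
for it in range(6):
    A=np.c_[2*q[:,:2],np.ones(len(q))]; k=np.linalg.lstsq(A,(q[:,:2]**2).sum(1),rcond=None)[0]; r=np.sqrt(k[2]+k[0]**2+k[1]**2)
    e=abs(np.hypot(*(q[:,:2]-k[:2]).T)-r); q=q[e<max(.004,2*np.median(e))]
print('mugR',len(q),k[:2],r)
E
```

```text
time: 11.17
ee_pos: [0.4904, -0.183, 0.0568]
tcp_rot: [180.0, -0.0, -178.2]
wrist_force: [0.1, -0.1, -1.4]
opening: 0.0851
time: 11.83
ee_pos: [0.4916, -0.1834, 0.0599]
tcp_rot: [-179.9, 0.1, -178.2]
wrist_force: [0.3, 0.5, 5.6]
opening: 0.0205
time: 12.5
ee_pos: [0.4902, -0.1829, 0.2823]
tcp_rot: [-180.0, 0.0, -178.2]
wrist_force: [0.9, -1.0, -0.2]
opening: 0.0205
time: 13.17
ee_pos: [0.6028, -0.0563, 0.2802]
tcp_rot: [180.0, 0.0, -178.0]
wrist_force: [0.6, -0.6, -0.8]
opening: 0.0205
[ 0.6027677  -0.05632796  0.28020513]
1219
mugR 1219 [ 0.68662162 -0.20278679] 0.040708477861217666
```

View pics/w4.png

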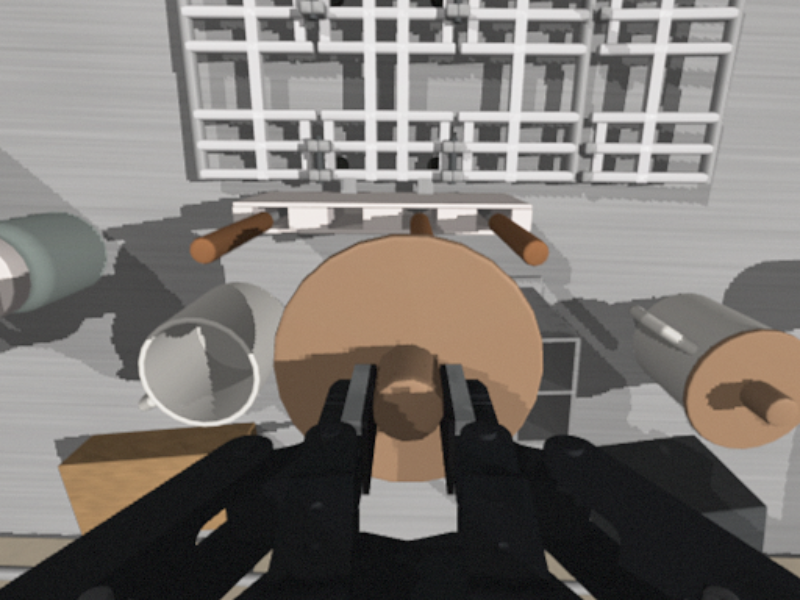

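The left mug wears its lid, about (745,390). Right mug at (200,370), unmoved. Placing lid B.

```bash
python3 -m handwheel '[[-0.0099,-0.0186,0.003,0,0,0],[-0.0099,-0.0186,0.003,0,0,0],[-0.0099,-0.0186,0.003,0,0,0],[-0.0099,-0.0186,0.003,0,0,0],[-0.0099,-0.0186,0.003,0,0,0],[-0.0099,-0.0186,0.003,0,0,0],[-0.0099,-0.0186,0.003,0,0,0],[-0.0099,-0.0186,0.003,0,0,0]]'
python3 -m handwheel '[[0,0,0.016,0,0,0],[0,0,0.016,0,0,0],[0,0,0.016,0,0,0],[0,0,0.016,0,0,0],[0,0,0.016,0,0,0],[0,0,0.016,0,0,0],[0,0,0.013,0,0,0],[0,0,0,0,0,0]]'
python3 - <<'E'
from h import *
o=monitor.get_obs(); p=o['ee_pos']; R_=R.from_euler('xyz',o['tcp_rot'],degrees=True).as_matrix()
print(p,o['tcp_rot'],'need tool',R_.T@(np.array([.6866,-.2028,.145])-p))
E
```

```text
time: 13.88
ee_pos: [0.6845, -0.207, 0.2572]
tcp_rot: [-180.0, 0.0, -178.2]
wrist_force: [0.1, 0.1, -1.2]
opening: 0.0201
time: 14.55
ee_pos: [0.6833, -0.2058, 0.1449]
tcp_rot: [179.9, -0.2, -178.2]
wrist_force: [-0.6, -0.5, -1.1]
opening: 0.0203
[ 0.68330387 -0.20576596  0.14490382] [ 179.93604882   -0.21811398 -178.23228547] need tool [-0.00338566  0.00286299 -0.00010587]
```

```bash
python3 -m handwheel '[[-0.002,0.0028,0,0,0,0],[0,0,0.004,0,0,0],[0,0,0.004,0,0,0],[0,0,0.004,0,0,0],[0,0,0.004,0,0,0],[0,0,0.003,0,0,0],[0,0,0,0,0,0],[0,0,0,0,0,0]]'
python3 -m handwheel '[[0,0,0.001,0,0,0],[0,0,0.001,0,0,0],[0,0,0.001,0,0,0],[0,0,0.001,0,0,0],[0,0,0,0,0,0],[0,0,0,0,0,0],[0,0,0,0,0,0],[0,0,0,0,0,0]]'
```

```text
time: 15.22
ee_pos: [0.6866, -0.2025, 0.128]
tcp_rot: [180.0, -0.0, -178.2]
wrist_force: [-0.8, 0.9, -1.0]
opening: 0.0205
time: 15.88
ee_pos: [0.6869, -0.2026, 0.1261]
tcp_rot: [-180.0, 0.1, -178.2]
wrist_force: [-3.1, 0.7, 8.2]
opening: 0.0209
```

```bash
python3 -m handwheel '[[0,0,0,0,0,0],[0,0,0,0,0,0],[0,0,0,0,0,0],[0,0,0,0,0,0],[0,0,-0.01,0,0,0],[0,0,-0.02,0,0,0],[0,0,-0.02,0,0,0],[0,0,-0.02,0,0,0]]' 0.3
python3 -m handwheel '[[0.01,0,-0.03,0,0,0],[0.01,0,-0.03,0,0,0],[0.01,0,-0.02,0,0,0],[0.01,0,-0.02,0,0,0],[0.01,0,0,0,0,0],[0.01,0,0,0,0,0],[0.01,0,0,0,0,0],[0.01,0,0,0,0,0]]'
python3 - <<'E'
from h import *
c=grab('wrist'); P=cloud(c)
for s in ([.6868,-.2026],[.684,.191]):
    k=P[(P[...,2]>.08)&(P[...,2]<.115)&(np.hypot(P[...,0]-s[0],P[...,1]-s[1])<.044)]
    if len(k)<50: continue
    A=np.c_[k[:,:2]-s,np.ones(len(k))]; print(len(k),'plane',np.linalg.lstsq(A,k[:,2],rcond=None)[0],np.percentile(k[:,2],[5,50,95]))
E
python3 -m handwheel '[[0.004,0.006,0,0,0,6.9],[0,0,0,0,0,6.9],[0,0,0,0,0,6.9],[0,0,0,0,0,6.9],[0,0,0,0,0,6.9],[0,0,0,0,0,6.9],[0,0,0,0,0,6.9],[0,0,0,0,0,6.9]]' 0.2
python3 -m handwheel '[[0,0,0,0,0,6.9],[0,0,0,0,0,6.9],[0,0,0,0,0,6.9],[0,0,0,0,0,6.9],[0,0,0,0,0,6.9],[0,0,0,0,0,0],[0,0,0,0,0,0],[0,0,0,0,0,0]]'
python3 - <<'E'
from h import *
o=monitor.get_obs(); print(o['ee_pos'],o['tcp_rot'],o['q'])
c=grab('wrist'); P=cloud(c); save(c,'w5.png')
t=P[(P[...,2]>.198)&(P[...,2]<.215)&(P[...,0]>.54)&(P[...,0]<.60)]
for y in (-.002,-.05,-.145):
    q=t[abs(t[:,1]-y)<.02]; print(y,len(q),q.mean(0) if len(q) else '')
q=P[(P[...,2]>.119)&(P[...,2]<.131)&(P[...,0]>.6)&(abs(P[...,1])<.08)]; print('caddy',len(q),cv2.minAreaRect(q[:,:2].astype(np.float32)) if len(q) else '')
E
```

```text
time: 16.55
ee_pos: [0.6866, -0.2025, 0.1957]
tcp_rot: [180.0, -0.0, -178.2]
wrist_force: [-0.4, 1.2, 0.0]
opening: 0.0554
time: 17.22
ee_pos: [0.6063, -0.2051, 0.2951]
tcp_rot: [-180.0, 0.0, -178.2]
wrist_force: [0.0, 0.9, 0.9]
opening: 0.0556
3871 plane [0.0046115  0.00022148 0.10200666] [0.10085188 0.10194624 0.10314568]
time: 17.93
ee_pos: [0.6029, -0.1991, 0.2949]
tcp_rot: [180.0, 0.0, 126.3]
wrist_force: [-0.7, -1.3, 0.1]
opening: 0.051
time: 18.6
ee_pos: [0.6028, -0.1992, 0.2945]
tcp_rot: [180.0, 0.0, 92.3]
wrist_force: [-0.1, 0.1, 0.3]
opening: 0.051
[ 0.60276748 -0.19915472  0.29453462] [1.79986315e+02 5.38459313e-03 9.23379052e+01] [-1.82834919e+01  1.89795411e+01  3.17140973e+01  1.02719852e+02
 -2.19924224e-04  6.93786022e+01]
-0.002 0 
-0.05 0 
-0.145 229 [ 0.57446327 -0.14700649  0.20262099]
caddy 0
```

View pics/w5.png

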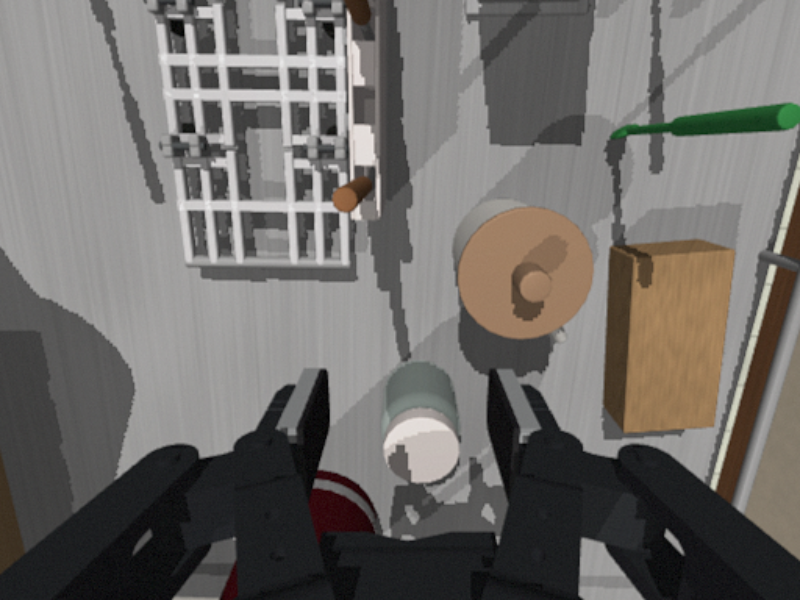

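```bash
python3 -m handwheel '[[0.009,-0.0044,0,0,0,0.5],[0.009,-0.0044,0,0,0,0],[0.009,-0.0044,0,0,0,0],[0.009,-0.0044,0,0,0,0],[0.009,-0.0044,0,0,0,0],[0.008,-0.0044,0,0,0,0],[0,0,0,0,0,0],[0,0,0,0,0,0]]' 0.2 40
python3 -m handwheel '[[0,0,0.016,0,0,0],[0,0,0.016,0,0,0],[0,0,0.016,0,0,0],[0,0,0.016,0,0,0],[0,0,0.016,0,0,0],[0,0,0.016,0,0,0],[0,0,0.016,0,0,0],[0,0,0,0,0,0]]'
python3 -m handwheel '[[0,0,0,0,0,0],[0,0,0,0,0,0],[0,0,0,0,0,0],[0,0,0,0,0,0],[0,0,0,0,0,0],[0,0,0,0,0,0],[0,0,0,0,0,0],[0,0,0,0,0,0]]' -1
python3 -m handwheel '[[0,0,-0.012,0,0,0],[0,0,-0.02,0,0,0],[0,0,-0.02,0,0,0],[0,0,-0.02,0,0,0],[0,0,-0.02,0,0,0],[0,0,-0.02,0,0,0],[0,0,-0.02,0,0,0],[0,0,-0.02,0,0,0]]'
python3 -m handwheel '[[0,0.016,0,0,0,0],[0,0.016,0,0,0,0],[0,0.016,0,0,0,0],[0.018,0,0,0,0,0],[0.024,0,0,0,0,0],[0.024,0,0,0,0,0],[0.024,0,0,0,0,0],[0.024,0,0,0,0,0]]'
python3 - <<'E'
from h import *
o=monitor.get_obs(); print(o['ee_pos'],o['tcp_rot'],o['q'])
c=grab('wrist'); P=cloud(c); save(c,'w6.png'); np.save('P6.npy',P)
q=P[(P[...,2]>.119)&(P[...,2]<.131)&(P[...,0]>.6)&(abs(P[...,1])<.08)]; print('caddy',len(q),cv2.minAreaRect(q[:,:2].astype(np.float32)) if len(q) else '',np.median(q[:,2]))
t=P[(P[...,2]>.199)&(P[...,2]<.212)&(P[...,0]>.54)&(P[...,0]<.59)]
for y in (-.002,-.05):
    q=t[abs(t[:,1]-y)<.02]; print(y,len(q),q.mean(0) if len(q) else '')
E
```

```text
time: 19.32
ee_pos: [0.5745, -0.1465, 0.2948]
tcp_rot: [180.0, 0.0, 91.7]
wrist_force: [1.2, 0.3, -0.2]
opening: 0.0513
time: 19.98
ee_pos: [0.5737, -0.1471, 0.1787]
tcp_rot: [-179.7, -0.1, 91.6]
wrist_force: [0.8, -0.9, -0.7]
opening: 0.051
time: 20.65
ee_pos: [0.5748, -0.1471, 0.1836]
tcp_rot: [179.9, 0.0, 91.6]
wrist_force: [-2.7, -0.2, 5.9]
opening: 0.0111
time: 21.32
ee_pos: [0.5746, -0.1469, 0.3363]
tcp_rot: [179.9, 0.0, 91.6]
wrist_force: [0.1, 0.4, -0.4]
opening: 0.0111
time: 21.98
ee_pos: [0.6194, -0.0306, 0.3352]
tcp_rot: [179.9, -0.0, 91.6]
wrist_force: [0.9, 0.3, 0.6]
opening: 0.0104
[ 0.61938633 -0.03060991  0.33516614] [ 1.79949343e+02 -3.53151631e-03  9.15935055e+01] [-2.83245185e+00  1.88342821e+01  3.62661440e+01  1.07381628e+02
  7.43025897e-03  8.55740475e+01]
caddy 1829 ((0.7136825323104858, 0.035302165895700455), (0.13387107849121094, 0.09608867019414902), 2.8980660438537598) 0.1255113858724735
-0.002 153 [ 0.5706555  -0.00267364  0.20258649]
-0.05 137 [ 0.57198533 -0.05056239  0.20250294]
```

View pics/w6.png

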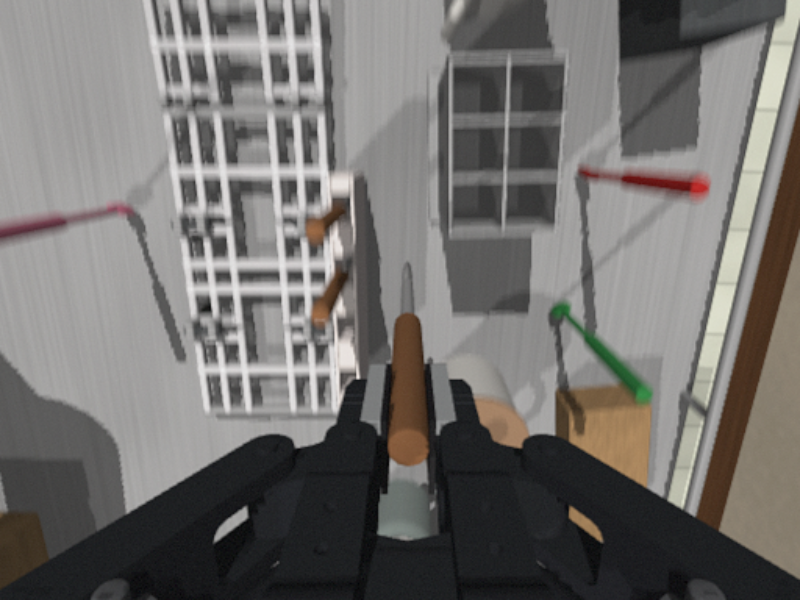

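The spoon hangs straight at (407,390). The caddy mouth corners are about (448,52), (567,52), (555,230) and (448,236).

```bash
python3 - <<'E'
from h import *
c=grab('wrist'); s=512/800; f=lambda u,v: ray(c,u*s,v*s,.125)[:2]
C=np.array([f(448,53),f(567,52),f(555,230),f(449,236)]); print(C.round(4), C.mean(0), [np.linalg.norm(C[i]-C[i-1]).round(4) for i in range(4)])
print(cv2.minAreaRect(C.astype(np.float32)))
for u,v in [(507,118),(504,176),(508,52),(501,233)]: print(f(u,v).round(4))
o=monitor.get_obs(); Rt=R.from_euler('xyz',o['tcp_rot'],degrees=True).as_matrix(); ex=C[1]+C[2]-C[0]-C[3]; ex/=np.linalg.norm(ex); ey=np.array([-ex[1],ex[0]]); m=C.mean(0); print('yaw',np.degrees(np.arctan2(ex[1],ex[0])))
for k in (-.037,0,.037):
    t=m-.0185*ex+k*ey; print(k,t,Rt.T@(np.r_[t,.335]-o['ee_pos']))
E
```

```text
[[ 0.6433  0.1077]
 [ 0.7188  0.1106]
 [ 0.7249 -0.0026]
 [ 0.6505 -0.0091]] [0.68434508 0.05163832] [np.float64(0.117), np.float64(0.0756), np.float64(0.1133), np.float64(0.0747)]
((0.6845691800117493, 0.051601558923721313), (0.0755450427532196, 0.11699192970991135), 3.520296573638916)
[0.6843 0.0702]
[0.6856 0.0331]
[0.6813 0.1094]
[ 0.687  -0.0059]
yaw 3.597275517845119
-0.037 [0.66820302 0.01355048] [0.04066094 0.05012093 0.00051633]
0 [0.66588153 0.05047758] [0.07764248 0.04895272 0.00054203]
0.037 [0.66356003 0.08740468] [0.11462403 0.04778451 0.00056772]
```

```bash
python3 -m handwheel '[[0.0068,0.0084,0,0,0,0],[0.0068,0.0084,0,0,0,0],[0.0068,0.0084,0,0,0,0],[0.0068,0.0084,0,0,0,0],[0.0068,0.0084,0,0,0,0],[0.0068,0.0084,0,0,0,0],[0,0,0,0,0,0],[0,0,0,0,0,0]]'
python3 -m handwheel '[[0,0,0.012,0,0,0],[0,0,0.02,0,0,0],[0,0,0.02,0,0,0],[0,0,0.02,0,0,0],[0,0,0.02,0,0,0],[0,0,0.02,0,0,0],[0,0,0.02,0,0,0],[0,0,0,0,0,0]]'
python3 -m handwheel '[[0,0,0.006,0,0,0],[0,0,0.006,0,0,0],[0,0,0.006,0,0,0],[0,0,0.004,0,0,0],[0,0,0.002,0,0,0],[0,0,0,0,0,0],[0,0,0,0,0,0],[0,0,0,0,0,0]]'
```

```text
time: 22.75
ee_pos: [0.6689, 0.0102, 0.3342]
tcp_rot: [-180.0, 0.0, 91.6]
wrist_force: [-0.8, -0.2, 0.1]
opening: 0.0111
time: 23.42
ee_pos: [0.6669, 0.0096, 0.1985]
tcp_rot: [-179.7, 0.0, 91.6]
wrist_force: [-0.2, 0.5, -1.3]
opening: 0.0112
time: 24.08
ee_pos: [0.6688, 0.0106, 0.1787]
tcp_rot: [180.0, 0.0, 91.6]
wrist_force: [0.3, 0.7, -1.1]
opening: 0.0104
```

```bash
python3 -m handwheel '[[0,0,0,0,0,0],[0,0,0,0,0,0],[0,0,0,0,0,0],[0,0,0,0,0,0],[0,0,-0.01,0,0,0],[0,0,-0.02,0,0,0],[0,0,-0.02,0,0,0],[0,0,-0.02,0,0,0]]' 0.2
python3 -m handwheel '[[0,0,-0.03,0,0,0],[0,0,-0.03,0,0,0],[-0.0018,-0.0164,0,0,0,0],[-0.0018,-0.0164,0,0,0,0],[-0.0018,-0.0164,0,0,0,0],[-0.0018,-0.0164,0,0,0,0],[-0.0018,-0.0164,0,0,0,0],[-0.0018,-0.0164,0,0,0,0]]'
python3 - <<'E'
from h import *
o=monitor.get_obs(); print(o['ee_pos'],o['tcp_rot'])
c=grab('wrist'); P=cloud(c); save(c,'w7.png')
t=P[(P[...,2]>.17)&(P[...,2]<.212)&(np.hypot(P[...,0]-.668,P[...,1]-.012)<.05)]; print('placed',len(t),t.mean(0),t[:,2].max() if len(t) else '')
c=grab('top'); P=cloud(c)
t=P[(P[...,2]>.15)&(P[...,2]<.212)&(np.hypot(P[...,0]-.668,P[...,1]-.012)<.05)]; print('placed top',len(t),t.mean(0),t[:,2].max() if len(t) else '')
E
```

```text
time: 24.75
ee_pos: [0.6685, 0.0105, 0.2499]
tcp_rot: [180.0, 0.0, 91.6]
wrist_force: [0.4, 0.5, 0.5]
opening: 0.0514
time: 25.42
ee_pos: [0.5697, -0.0031, 0.3092]
tcp_rot: [180.0, 0.0, 91.6]
wrist_force: [-0.7, 0.3, -0.0]
opening: 0.0511
[ 0.569745   -0.00313166  0.30918284] [1.79952055e+02 9.79151073e-04 9.16058719e+01]
placed 335 [0.66724135 0.01195375 0.18963544] 0.1983739952242846
placed top 0 [nan nan nan] <stdin>:6: RuntimeWarning: Mean of empty slice.
  ret = um.true_divide(
```

```bash
python3 -m handwheel '[[0,0.001,0.018,0,0,0],[0,0,0.018,0,0,0],[0,0,0.018,0,0,0],[0,0,0.018,0,0,0],[0,0,0.018,0,0,0],[0,0,0.018,0,0,0],[0,0,0.018,0,0,0],[0,0,0.002,0,0,0]]' 0.2 40
python3 -m handwheel '[[0,0,0,0,0,0],[0,0,0,0,0,0],[0,0,0,0,0,0],[0,0,0,0,0,0],[0,0,0,0,0,0],[0,0,0,0,0,0],[0,0,0,0,0,0],[0,0,0,0,0,0]]' -1
python3 -m handwheel '[[0,0,-0.012,0,0,0],[0,0,-0.02,0,0,0],[0,0,-0.02,0,0,0],[0,0,-0.02,0,0,0],[0,0,-0.02,0,0,0],[0,0,-0.02,0,0,0],[0,0,-0.02,0,0,0],[0,0,-0.02,0,0,0]]'
python3 -m handwheel '[[0,0.016,0,0,0,0],[0.0085,0.0161,0,0,0,0],[0.0085,0.0161,0,0,0,0],[0.0085,0.0161,0,0,0,0],[0.0085,0.0161,0,0,0,0],[0.0085,0.0161,0,0,0,0],[0.0085,0,0,0,0,0],[0,0,0,0,0,0]]'
python3 - <<'E'
from h import *
o=monitor.get_obs(); print(o['ee_pos'],o['tcp_rot'],o['opening'])
c=grab('wrist'); save(c,'w8.png')
E
```

```text
time: 26.18
ee_pos: [0.5712, -0.0029, 0.1773]
tcp_rot: [-179.8, -0.0, 91.6]
wrist_force: [-0.3, -0.2, -0.6]
opening: 0.0513
time: 26.85
ee_pos: [0.5717, -0.003, 0.1818]
tcp_rot: [179.9, 0.0, 91.6]
wrist_force: [-2.4, -0.9, 5.6]
opening: 0.0112
time: 27.52
ee_pos: [0.5715, -0.003, 0.3345]
tcp_rot: [179.9, 0.0, 91.6]
wrist_force: [0.4, 0.4, -0.2]
opening: 0.0109
time: 28.18
ee_pos: [0.667, 0.0521, 0.3319]
tcp_rot: [-180.0, -0.0, 91.7]
wrist_force: [-0.7, 0.3, -0.4]
opening: 0.0107
[0.66698897 0.05210269 0.33189631] [-1.79959839e+02 -2.04185212e-02  9.16767199e+01] 0.010717490019583742
```

View pics/w8.png

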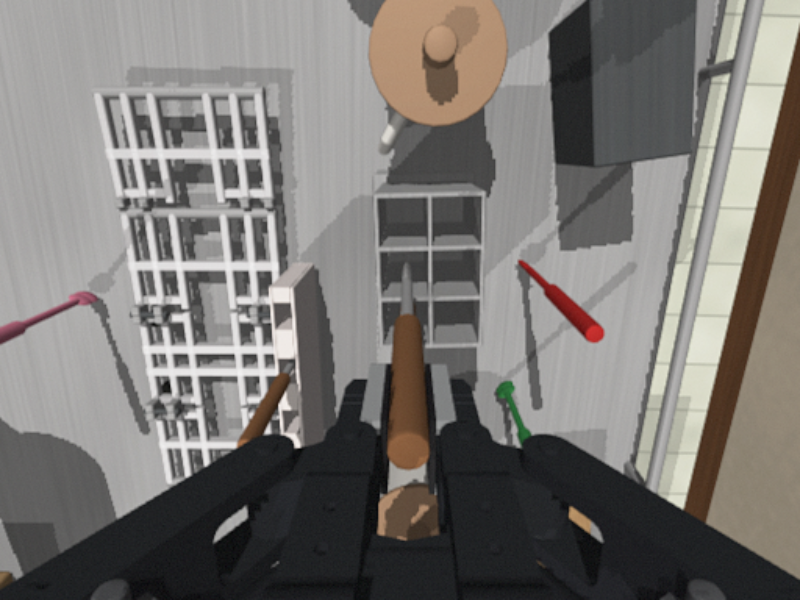

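```bash
python3 - <<'E'
from h import *
c=grab('wrist'); s=512/800; f=lambda u,v: ray(c,u*s,v*s,.125)[:2]
C=np.array([f(377,191),f(485,188),f(481,346),f(377,346)]); print(C.mean(0),cv2.minAreaRect(C.astype(np.float32)))
E
python3 -m handwheel '[[0,0,0.012,0,0,0],[0,0,0.02,0,0,0],[0,0,0.02,0,0,0],[0,0,0.02,0,0,0],[0,0,0.02,0,0,0],[0,0,0.02,0,0,0],[0,0,0.02,0,0,0],[0,0,0,0,0,0]]'
python3 -m handwheel '[[0,0,0.006,0,0,0],[0,0,0.006,0,0,0],[0,0,0.005,0,0,0],[0,0,0.003,0,0,0],[0,0,0.002,0,0,0],[0,0,0,0,0,0],[0,0,0,0,0,0],[0,0,0,0,0,0]]'
```

```text
[0.68493553 0.04309492] ((0.6850087642669678, 0.04359510540962219), (0.07819832861423492, 0.11607766151428223), 1.6865485906600952)
time: 28.95
ee_pos: [0.6647, 0.0496, 0.1973]
tcp_rot: [-179.8, 0.1, 91.6]
wrist_force: [-0.9, -1.4, -2.5]
opening: 0.011
time: 29.62
ee_pos: [0.6667, 0.0506, 0.1782]
tcp_rot: [-180.0, 0.0, 91.6]
wrist_force: [0.4, -3.2, -1.9]
opening: 0.0112
```

```bash
python3 -m handwheel '[[-0.0025,0,0,0,0,0],[-0.0025,0,0,0,0,0],[0,0,0,0,0,0],[0,0,0,0,0,0],[0,0,0,0,0,0],[0,0,0,0,0,0],[0,0,0,0,0,0],[0,0,0,0,0,0]]'
python3 -m handwheel '[[0,0,0,0,0,0],[0,0,0,0,0,0],[0,0,0,0,0,0],[0,0,0,0,0,0],[0,0,-0.01,0,0,0],[0,0,-0.02,0,0,0],[0,0,-0.02,0,0,0],[0,0,-0.02,0,0,0]]' 0.2
python3 -m handwheel '[[0,0,-0.03,0,0,0],[0,0,-0.03,0,0,0],[-0.0156,-0.0162,0,0,0,0],[-0.0156,-0.0162,0,0,0,0],[-0.0156,-0.0162,0,0,0,0],[-0.0156,-0.0162,0,0,0,0],[-0.0156,-0.0162,0,0,0,0],[-0.0156,-0.0162,0,0,0,0]]'
python3 - <<'E'
from h import *
o=monitor.get_obs(); print(o['ee_pos'],o['tcp_rot'])
c=grab('wrist'); P=cloud(c); save(c,'w9.png')
E
```

```text
time: 30.28
ee_pos: [0.6668, 0.0458, 0.1783]
tcp_rot: [180.0, -0.0, 91.6]
wrist_force: [-0.3, -0.1, -1.2]
opening: 0.0104
time: 30.95
ee_pos: [0.6666, 0.0457, 0.2499]
tcp_rot: [180.0, -0.0, 91.6]
wrist_force: [-0.1, 0.5, 0.1]
opening: 0.0512
time: 31.62
ee_pos: [0.5714, -0.0513, 0.3092]
tcp_rot: [179.9, 0.0, 91.6]
wrist_force: [1.1, -1.3, -0.4]
opening: 0.0511
[ 0.57135404 -0.05125081  0.30921683] [1.79948377e+02 7.04363540e-03 9.16127722e+01]
```

View pics/w9.png

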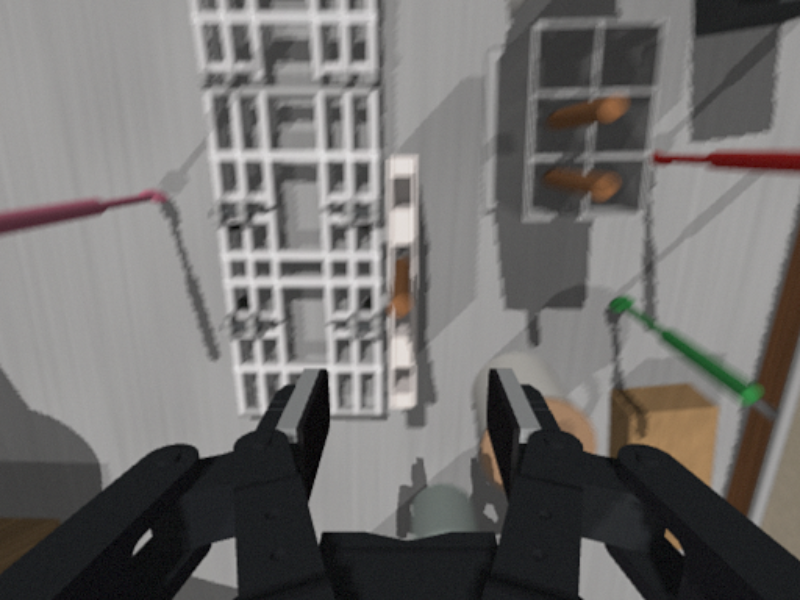

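Two spoons stand in the caddy's front row, about (590,105) and (590,180). The free front cell is centred at about (565,58).

```bash
python3 - <<'E'
from h import *
c=grab('wrist'); s=512/800; f=lambda u,v: ray(c,u*s,v*s,.125)[:2]
print(f(565,58),f(562,124),[f(*p).round(4) for p in ((533,23),(597,23),(593,92),(531,95))])
E
python3 -m handwheel '[[0.0007,0.001,0.018,0,0,0],[0,0,0.018,0,0,0],[0,0,0.018,0,0,0],[0,0,0.018,0,0,0],[0,0,0.018,0,0,0],[0,0,0.018,0,0,0],[0,0,0.018,0,0,0],[0,0,0.002,0,0,0]]' 0.2 40
python3 -m handwheel '[[0,0,0,0,0,0],[0,0,0,0,0,0],[0,0,0,0,0,0],[0,0,0,0,0,0],[0,0,0,0,0,0],[0,0,0,0,0,0],[0,0,0,0,0,0],[0,0,0,0,0,0]]' -1
python3 -m handwheel '[[0,0,-0.012,0,0,0],[0,0,-0.02,0,0,0],[0,0,-0.02,0,0,0],[0,0,-0.02,0,0,0],[0,0,-0.02,0,0,0],[0,0,-0.02,0,0,0],[0,0,-0.02,0,0,0],[0,0,-0.026,0,0,0]]'
```

```text
[0.66092687 0.07501259] [0.66363435 0.0385101 ] [array([0.6402, 0.0928]), array([0.6771, 0.0938]), array([0.68 , 0.057]), array([0.643 , 0.0544])]
time: 32.38
ee_pos: [0.5726, -0.0493, 0.1774]
tcp_rot: [-179.8, -0.0, 91.6]
wrist_force: [-1.1, 0.6, 0.2]
opening: 0.0513
time: 33.05
ee_pos: [0.5733, -0.05, 0.1819]
tcp_rot: [179.9, 0.0, 91.6]
wrist_force: [-2.5, -0.2, 6.2]
opening: 0.0104
time: 33.72
ee_pos: [0.573, -0.0498, 0.3397]
tcp_rot: [180.0, -0.0, 91.6]
wrist_force: [-0.6, 0.2, 0.1]
opening: 0.0107
```

```bash
python3 -m handwheel '[[0,0.019,0,0,0,0],[0,0.019,0,0,0,0],[0.025,0,0,0,0,0],[0.025,0,0,0,0,0],[0.025,0,0,0,0,0],[0.025,0,0,0,0,0],[0.025,0,0,0,0,0],[0,0,0,0,0,0]]'
python3 -m handwheel '[[0,0.0185,0,0,0,0],[0,0.0185,0,0,0,0],[0,0.0175,0,0,0,0],[0,0,0,0,0,0],[0,0,0.02,0,0,0],[0,0,0.015,0,0,0],[0,0,0,0,0,0],[0,0,0,0,0,0]]'
python3 - <<'E'
from h import *
o=monitor.get_obs(); print(o['ee_pos'],o['tcp_rot'])
c=grab('wrist'); save(c,'w10.png')
E
```

```text
time: 34.38
ee_pos: [0.6075, 0.0799, 0.3392]
tcp_rot: [179.9, -0.1, 91.8]
wrist_force: [-0.4, -0.6, -0.9]
opening: 0.011
time: 35.05
ee_pos: [0.6614, 0.0773, 0.3037]
tcp_rot: [-180.0, 0.0, 91.6]
wrist_force: [-0.6, -0.2, -0.5]
opening: 0.0106
[0.6614389  0.07732131 0.30371766] [-1.79951837e+02  5.71649421e-03  9.15957551e+01]
```

View pics/w10.png

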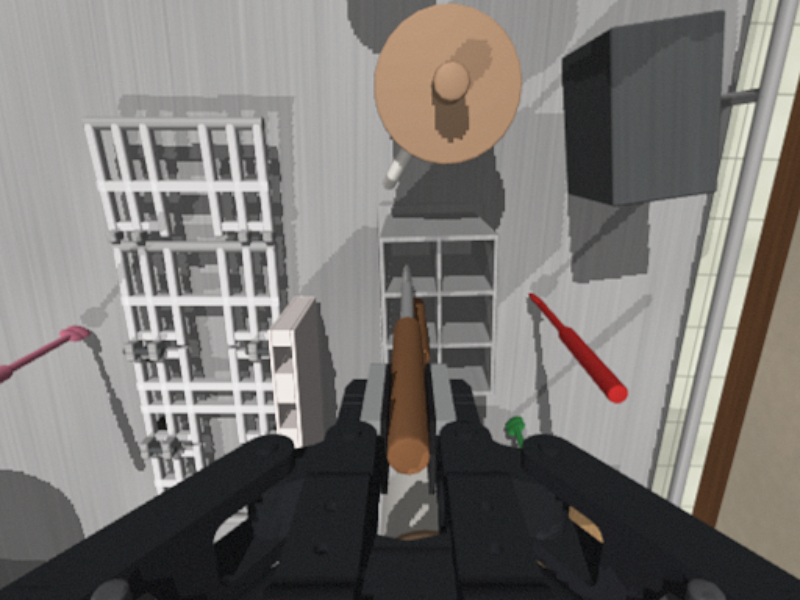

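The bowl tip at (407,268) sits within the free cell, which spans 384–437 by 238–290. Lowering.

```bash
python3 -m handwheel '[[0,0,0.015,0,0,0],[0,0,0.018,0,0,0],[0,0,0.018,0,0,0],[0,0,0.018,0,0,0],[0,0,0.018,0,0,0],[0,0,0.018,0,0,0],[0,0,0.015,0,0,0],[0,0,0.004,0,0,0]]'
python3 -m handwheel '[[0,0,0.001,0,0,0],[0,0,0,0,0,0],[0,0,0,0,0,0],[0,0,0,0,0,0],[0,0,0,0,0,0],[0,0,0,0,0,0],[0,0,0,0,0,0],[0,0,0,0,0,0]]'
python3 -m handwheel '[[0,0,0,0,0,0],[0,0,0,0,0,0],[0,0,0,0,0,0],[0,0,0,0,0,0],[0,0,-0.01,0,0,0],[0,0,-0.02,0,0,0],[0,0,-0.02,0,0,0],[0,0,-0.02,0,0,0]]' 0.2
```

```text
time: 35.77
ee_pos: [0.6618, 0.0775, 0.1785]
tcp_rot: [-179.9, 0.0, 91.6]
wrist_force: [-1.1, 0.4, -0.8]
opening: 0.0109
time: 36.43
ee_pos: [0.6622, 0.0776, 0.1784]
tcp_rot: [180.0, 0.0, 91.6]
wrist_force: [0.0, 0.5, -0.4]
opening: 0.011
time: 37.1
ee_pos: [0.662, 0.0776, 0.2499]
tcp_rot: [180.0, 0.0, 91.6]
wrist_force: [-0.4, -0.6, 0.4]
opening: 0.0516
```

```bash
python3 -m handwheel '[[0,0,-0.02,0,0,-6.9],[0,0,0,0,0,-6.9],[0,0,0,0,0,-6.9],[0,0,0,0,0,-6.9],[0,0,0,0,0,-6.9],[0,0,0,0,0,-6.9],[0,0,0,0,0,-6.9],[0,0,0,0,0,-6.9]]' -0.2
python3 -m handwheel '[[0,0,0,0,0,-6.9],[0,0,0,0,0,-6.9],[0,0,0,0,0,-6.9],[0,0,0,0,0,-6.9],[0,0,0,0,0,-6.9],[0,0,0,0,0,-0.3],[0,0,0,0,0,0],[0,0,0,0,0,0]]'
python3 -m handwheel '[[0.0229,0.0118,0,0,0,0],[0.0229,0.0118,0,0,0,0],[0.0229,0.0118,0,0,0,0],[0.0229,0.0118,0,0,0,0],[0.0229,0.0118,0.015,0,0,0],[0.0229,0.0118,0.015,0,0,0],[0.0229,0.0118,0.015,0,0,0],[0.0229,0.0118,0.015,0,0,0]]'
python3 - <<'E'
from h import *
o=monitor.get_obs(); print(o['ee_pos'],o['tcp_rot'],o['opening'])
c=grab('wrist'); save(c,'w11.png'); np.save('P11.npy',cloud(c))
c=grab('top'); P=cloud(c); save(c,'t11.png')
E
```

```text
time: 37.77
ee_pos: [0.6622, 0.0777, 0.2692]
tcp_rot: [180.0, 0.0, 147.2]
wrist_force: [-0.0, 0.7, -0.5]
opening: 0.0342
time: 38.43
ee_pos: [0.6622, 0.0777, 0.2687]
tcp_rot: [180.0, 0.0, -178.6]
wrist_force: [-0.8, 0.3, -0.6]
opening: 0.034
time: 39.1
ee_pos: [0.4752, 0.1672, 0.2079]
tcp_rot: [180.0, 0.0, -178.6]
wrist_force: [0.3, 0.9, 0.8]
opening: 0.0343
[0.47522106 0.1672336  0.20788154] [ 1.79984655e+02  3.67674383e-02 -1.78587641e+02] 0.03425600501100798
```

View pics/w11.png

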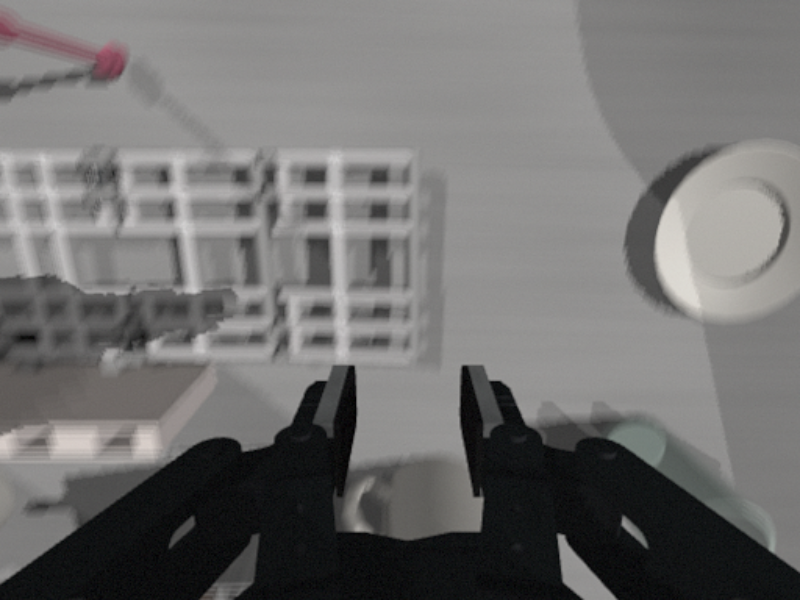

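The outer end bar is the vertical at u≈411, with its free middle at v≈232–290, directly under the fingers.

```bash
python3 - <<'E'
from h import *
o=monitor.get_obs(); print(o['ee_pos'])
c=grab('wrist'); s=512/800
g=cv2.cvtColor(c['img'],cv2.COLOR_RGB2GRAY).astype(int)
for v in (160,166,180):  print(v,g[v,245:285])
f=lambda u,v:ray(c,u*s,v*s,.02)
for p in [(412,152),(411,261),(409,360)]: print(f(*p))
print(f(411,232)[:2],f(411,290)[:2])
E
```

```text
[0.47289343 0.16754027 0.20624914]
160 [ 56  57 110 126 124 124 123 125 122 123 123 112  85  91 110 127 143 148
 156 156 145 127 121 123 123 124 125 125 124 125 123 126 126 127 125 125
 126 129 144 148]
166 [ 58  68 112 126 121 124 125 126 125 125 126 112  86  89 110 127 141 148
 159 154 145 128 122 127 126 126 125 123 127 127 126 125 126 125 126 126
 124 140 147 146]
180 [ 80  82  78  74 132 148 151 144 147 148 148 136  92  88 111 129 141 148
 156 154 145 134 143 150 149 151 137 126 130 128 130 128 129 128 126 128
 127 144 149 151]
[0.39995262 0.16711347 0.02      ]
[0.46940087 0.16853518 0.02      ]
[0.54115706 0.16922901 0.02      ]
[0.45002914 0.16796443] [0.48948127 0.1691268 ]
```

```bash
python3 -m handwheel '[[0.001,0,0.022,0,0,0],[0,0,0.024,0,0,0],[0,0,0.024,0,0,0],[0,0,0.024,0,0,0],[0,0,0.024,0,0,0],[0,0,0.024,0,0,0],[0,0,0.02,0,0,0],[0,0,0.016,0,0,0]]' -0.2 40
python3 -m handwheel '[[0,0,0,0,0,0],[0,0,0,0,0,0],[0,0,0,0,0,0],[0,0,0,0,0,0],[0,0,0,0,0,0],[0,0,0,0,0,0],[0,0,0,0,0,0],[0,0,0,0,0,0]]' -1
python3 - <<'E'
import numpy as np
for n,off in (('outer',5.5),('inner',10),('single',15)):
    p0=np.degrees(np.arcsin(off/94)); p=np.radians(np.linspace(-p0,180-p0,17)); y=94*np.cos(p); z=94*np.sin(p)
    print(n,[(round(a,1),round(b,1)) for a,b in zip(np.diff(y),-np.diff(z))])
E
```

```text
time: 39.92
ee_pos: [0.4763, 0.1665, 0.0294]
tcp_rot: [-180.0, 0.0, -178.5]
wrist_force: [-0.6, -0.1, -0.0]
opening: 0.034
time: 40.58
ee_pos: [0.476, 0.168, 0.0321]
tcp_rot: [179.8, 0.0, -178.4]
wrist_force: [-4.1, 6.3, -2.7]
opening: 0.0086
outer [(np.float64(-0.7), np.float64(-18.4)), (np.float64(-4.3), np.float64(-17.9)), (np.float64(-7.7), np.float64(-16.7)), (np.float64(-10.8), np.float64(-14.9)), (np.float64(-13.5), np.float64(-12.5)), (np.float64(-15.7), np.float64(-9.6)), (np.float64(-17.3), np.float64(-6.4)), (np.float64(-18.2), np.float64(-2.9)), (np.float64(-18.4), np.float64(0.7)), (np.float64(-17.9), np.float64(4.3)), (np.float64(-16.7), np.float64(7.7)), (np.float64(-14.9), np.float64(10.8)), (np.float64(-12.5), np.float64(13.5)), (np.float64(-9.6), np.float64(15.7)), (np.float64(-6.4), np.float64(17.3)), (np.float64(-2.9), np.float64(18.2))]
inner [(np.float64(0.2), np.float64(-18.4)), (np.float64(-3.4), np.float64(-18.1)), (np.float64(-6.9), np.float64(-17.1)), (np.float64(-10.1), np.float64(-15.4)), (np.float64(-12.9), np.float64(-13.1)), (np.float64(-15.2), np.floa
[... 326 characters left out ...]
.float64(-7.2), np.float64(17.0)), (np.float64(-3.7), np.float64(18.0))]
single [(np.float64(1.1), np.float64(-18.4)), (np.float64(-2.5), np.float64(-18.3)), (np.float64(-6.0), np.float64(-17.4)), (np.float64(-9.3), np.float64(-15.9)), (np.float64(-12.2), np.float64(-13.8)), (np.float64(-14.7), np.float64(-11.2)), (np.float64(-16.6), np.float64(-8.1)), (np.float64(-17.8), np.float64(-4.7)), (np.float64(-18.4), np.float64(-1.1)), (np.float64(-18.3), np.float64(2.5)), (np.float64(-17.4), np.float64(6.0)), (np.float64(-15.9), np.float64(9.3)), (np.float64(-13.8), np.float64(12.2)), (np.float64(-11.2), np.float64(14.7)), (np.float64(-8.1), np.float64(16.6)), (np.float64(-4.7), np.float64(17.8))]
```

```bash
python3 -m handwheel '[[0,0,0,0,0,0],[0,0,0,0,0,0],[0.001,0.0015,0.002,0,0,0],[0,0,0.002,0,0,0],[0,0,0.002,0,0,0],[0,0,0,0,0,0],[0,0,0,0,0,0],[0,0,0,0,0,0]]' -0.2
python3 -m handwheel '[[0,0,0,0,0,0],[0,0,0,0,0,0],[0,0,0,0,0,0],[0,0,0,0,0,0],[0,0,0,0,0,0],[0,0,0,0,0,0],[0,0,0,0,0,0],[0,0,0,0,0,0]]' -1 50
python3 -m handwheel '[[0,-0.0007,-0.0184,0,0,0],[0,-0.0043,-0.0179,0,0,0],[0,-0.0077,-0.0167,0,0,0],[0,-0.0108,-0.0149,0,0,0],[0,0,0,0,0,0],[0,0,0,0,0,0],[0,0,0,0,0,0],[0,0,0,0,0,0]]'
```

```text
time: 41.25
ee_pos: [0.4744, 0.1683, 0.0243]
tcp_rot: [-180.0, -0.0, -178.4]
wrist_force: [0.7, 0.2, 0.6]
opening: 0.0339
time: 41.92
ee_pos: [0.4744, 0.1681, 0.0243]
tcp_rot: [-180.0, 0.0, -178.4]
wrist_force: [-0.3, -4.0, 0.7]
opening: 0.0085
time: 42.58
ee_pos: [0.475, 0.1466, 0.0927]
tcp_rot: [179.8, 0.0, -178.3]
wrist_force: [-1.7, 7.3, 1.3]
opening: 0.008
```

```bash
python3 -m handwheel '[[0,-0.0135,-0.0125,0,0,0],[0,-0.0157,-0.0096,0,0,0],[0,-0.0173,-0.0064,0,0,0],[0,-0.0182,-0.0029,0,0,0],[0,-0.0184,0.0007,0,0,0],[0,-0.0179,0.0043,0,0,0],[0,0,0,0,0,0],[0,0,0,0,0,0]]'
python3 -m handwheel '[[0,-0.0167,0.0077,0,0,0],[0,-0.0149,0.0108,0,0,0],[0,-0.0125,0.0135,0,0,0],[0,-0.0096,0.0157,0,0,0],[0,0,0,0,0,0],[0,0,0,0,0,0],[0,0,0,0,0,0],[0,0,0,0,0,0]]'
python3 -c "
from h import *
c=grab('wrist'); save(c,'w12.png')"
```

```text
time: 43.25
ee_pos: [0.4777, 0.0436, 0.1184]
tcp_rot: [180.0, -0.0, -178.5]
wrist_force: [-1.0, -1.7, -1.1]
opening: 0.0081
time: 43.92
ee_pos: [0.4798, -0.0093, 0.0713]
tcp_rot: [-180.0, 0.0, -178.4]
wrist_force: [1.8, -3.6, -1.0]
opening: 0.0079
```

View pics/w12.png

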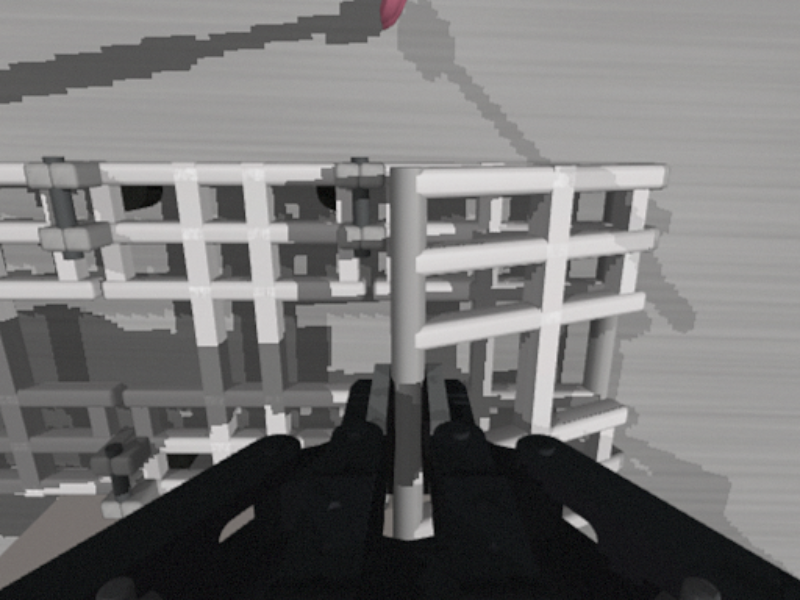

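The outer leaf is gripped and nearly folded over, with its bar at about (405,350).

```bash
python3 -m handwheel '[[0,-0.0064,0.0173,0,0,0],[0,-0.0029,0.0182,0,0,0],[0,0,0.002,0,0,0],[0,0,0.002,0,0,0],[0,0,0.001,0,0,0],[0,0,0,0,0,0],[0,0,0,0,0,0],[0,0,0,0,0,0]]'
```

```text
time: 44.63
ee_pos: [0.4801, -0.0196, 0.0315]
tcp_rot: [-179.9, 0.1, -178.4]
wrist_force: [-0.9, -8.5, 6.4]
opening: 0.0079
```

```bash
python3 -m handwheel '[[0,0,0.001,0,0,0],[0,0,0.001,0,0,0],[0,0,0,0,0,0],[0,0,0,0,0,0],[0,0,0,0,0,0],[0,0,0,0,0,0],[0,0,0,0,0,0],[0,0,0,0,0,0]]'
python3 -m handwheel '[[0,0,0,0,0,0],[0,0,0,0,0,0],[0,0,0,0,0,0],[0,0,-0.01,0,0,0],[0,0,-0.025,0,0,0],[0,0,-0.03,0,0,0],[0,0,-0.03,0,0,0],[0,0,-0.03,0,0,0]]' -0.3
python3 -m handwheel '[[0,0.01,-0.02,0,0,0],[0,0.01,-0.01,0,0,0],[0,0.01,0,0,0,0],[0,0.01,0,0,0,0],[0,0.01,0,0,0,0],[0,0,0,0,0,0],[0,0,0,0,0,0],[0,0,0,0,0,0]]' -0.2
cat > leaf.py <<'E'
from h import *
def rackz(P,o=(.480,-.0775),yaw=1.6):
    a=np.radians(yaw); d=P[...,:2]-np.array(o); x=d@[np.cos(a),np.sin(a)]; y=d@[-np.sin(a),np.cos(a)]
    for y0 in range(-150,260,10):
        m=(abs(x)<.07)&(y>=(y0)/1e3)&(y<(y0+10)/1e3)&(P[...,2]>.008)&(P[...,2]<.09)
        if m.sum()>15: print(y0+5,m.sum(),np.percentile(P[...,2][m],[50,80,95]).round(4))
E
python3 - <<'E'
from leaf import *
o=monitor.get_obs(); print(o['ee_pos'],o['tcp_rot'])
c=grab('wrist'); save(c,'w13.png'); P=cloud(c); rackz(P)
E
```

```text
time: 45.3
ee_pos: [0.4804, -0.0197, 0.0308]
tcp_rot: [-179.9, 0.1, -178.4]
wrist_force: [-5.0, -8.2, 17.6]
opening: 0.0074
time: 45.97
ee_pos: [0.4792, -0.0188, 0.1552]
tcp_rot: [180.0, -0.0, -178.4]
wrist_force: [0.8, 0.4, 0.4]
opening: 0.0299
time: 46.63
ee_pos: [0.4779, 0.0309, 0.1825]
tcp_rot: [-180.0, -0.1, -178.4]
wrist_force: [0.2, -0.9, 0.5]
opening: 0.0341
[0.4779067 0.0309445 0.182511 ] [-1.79988621e+02 -8.13325545e-02 -1.78361129e+02]
-145 507 [0.0234 0.0241 0.0248]
-135 724 [0.0219 0.0238 0.0246]
-125 546 [0.0235 0.0243 0.025 ]
-115 581 [0.0235 0.0242 0.025 ]
-105 558 [0.0236 0.0243 0.0249]
-95 1891 [0.0235 0.0243 0.0249]
-85 567 [0.0236 0.0243 0.0249]
-75 577 [0.0235 0.0242 0.0249]
-65 637 [0.0231 0.024  0.0247]
-55 746 [0.0252 0.0376 0.0386]
-45 1622 [0.0253 0.0368 0.0382]
-35 812 [0.023  0.024  0.0247]
-25 572 [0.0235 0.0243 0.0249]
-15 1052 [0.0239 0.0244 0.0251]
-5 1135 [0.0234 0.0242 0.025 ]
5 711 [0.0237 0.0244 0.0249]
15 1403 [0.0237 0.0244 0.025 ]
25 572 [0.0236 0.0243 0.025 ]
35 676 [0.0233 0.0241 0.0248]
45 926 [0.0239 0.0323 0.0334]
55 1335 [0.0343 0.035  0.0357]
65 1074 [0.0325 0.0348 0.0356]
75 730 [0.0343 0.0352 0.0358]
85 761 [0.0342 0.0352 0.0359]
95 1364 [0.0249 0.0346 0.0355]
105 1355 [0.0349 0.0354 0.036 ]
115 780 [0.0341 0.0351 0.0359]
125 777 [0.0343 0.0351 0.0357]
135 1096 [0.0337 0.0348 0.0355]
145 1162 [0.0248 0.0343 0.0353]
```

View pics/w13.png

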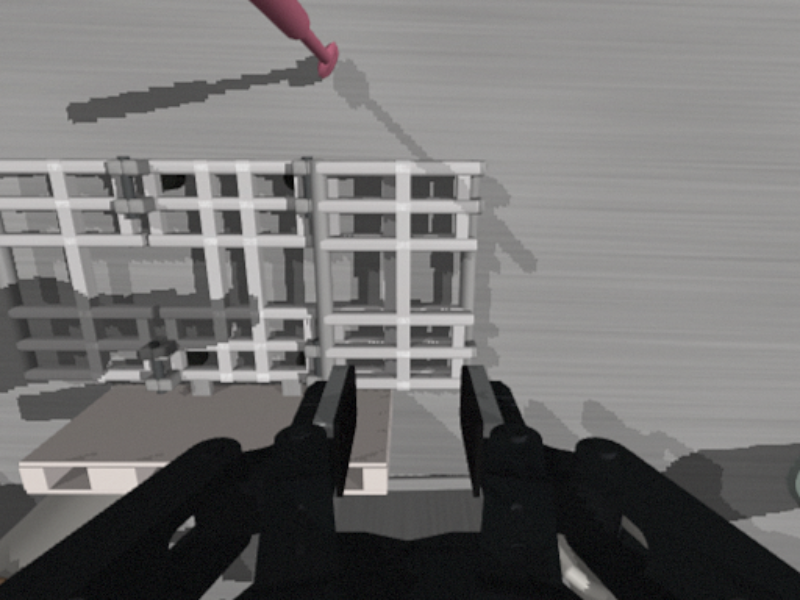

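The outer leaf is flat, with tops at a uniform 34–35 mm. The inner end bar is at about (467,280).

```bash
python3 - <<'E'
from h import *
o=monitor.get_obs(); print(o['ee_pos'])
c=grab('wrist'); s=512/800
for p in [(467,262),(467,295)]: print(ray(c,p[0]*s,p[1]*s,.018))
g=cv2.cvtColor(c['img'],cv2.COLOR_RGB2GRAY).astype(int); print(g[176,285:315])
E
python3 -m handwheel '[[0,0.018,0,0,0,0],[0,0.0185,0,0,0,0],[0,0,0.02,0,0,0],[0,0,0.02,0,0,0],[0,0,0.02,0,0,0],[0,0,0.02,0,0,0],[0,0,0.02,0,0,0],[0,0,0,0,0,0]]' -0.2
python3 - <<'E'
from h import *
o=monitor.get_obs(); print(o['ee_pos'],o['tcp_rot'])
c=grab('wrist'); P=cloud(c)
m=(abs(P[...,0]-.475)<.015)&(P[...,1]>.05)&(P[...,1]<.085)&(P[...,2]>.012)&(P[...,2]<.045); q=P[m]; print(len(q),q.mean(0),np.percentile(q[:,1],[2,98]))
E
```

```text
[0.47799719 0.03072525 0.18274072]
[0.46987589 0.06632482 0.018     ]
[0.49123035 0.06770846 0.018     ]
[ 86  82  83  83  77 136 153 149 155 111  79  94 112 126 142 151 157 161
 151 135 124 128 126 126 126 123 124 126 142 147]
time: 47.4
ee_pos: [0.4752, 0.0667, 0.0795]
tcp_rot: [-180.0, -0.3, -178.4]
wrist_force: [-1.3, 0.0, -0.5]
opening: 0.0347
[0.47523882 0.0666924  0.07954103] [-179.95986856   -0.31863285 -178.43044576]
626 [0.47601976 0.06681881 0.02262179] [0.06176544 0.07167979]
```

```bash
python3 -m handwheel '[[0,0,0.012,0,0,0],[0,0,0.012,0,0,0],[0,0,0.012,0,0,0],[0,0,0.012,0,0,0],[0,0,0.008,0,0,0],[0,0,0,0,0,0],[0,0,0,0,0,0],[0,0,0,0,0,0]]' -0.2 60
python3 -m handwheel '[[0,0,0,0,0,0],[0,0,0,0,0,0],[0,0,0,0,0,0],[0,0,0,0,0,0],[0,0,0,0,0,0],[0,0,0,0,0,0],[0,0,0,0,0,0],[0,0,0,0,0,0]]' -1 60
```

```text
time: 48.12
ee_pos: [0.4775, 0.0674, 0.0278]
tcp_rot: [180.0, 0.0, -178.4]
wrist_force: [-0.8, 1.1, 0.7]
opening: 0.0339
time: 48.78
ee_pos: [0.4776, 0.068, 0.0281]
tcp_rot: [179.9, 0.1, -178.4]
wrist_force: [-0.8, 5.5, 6.0]
opening: 0.007
```

```bash
python3 -m handwheel '[[0,0.0002,-0.0184,0,0,0],[0,-0.0034,-0.0181,0,0,0],[0,-0.0069,-0.0171,0,0,0],[0,-0.0101,-0.0154,0,0,0],[0,0,0,0,0,0],[0,0,0,0,0,0],[0,0,0,0,0,0],[0,0,0,0,0,0]]'
python3 -m handwheel '[[0,-0.0129,-0.0131,0,0,0],[0,-0.0152,-0.0104,0,0,0],[0,-0.017,-0.0072,0,0,0],[0,-0.018,-0.0037,0,0,0],[0,-0.0184,-0.0002,0,0,0],[0,-0.0181,0.0034,0,0,0],[0,0,0,0,0,0],[0,0,0,0,0,0]]'
python3 -m handwheel '[[0,-0.0171,0.0069,0,0,0],[0,-0.0154,0.0101,0,0,0],[0,-0.0131,0.0129,0,0,0],[0,-0.0104,0.0152,0,0,0],[0,0,0,0,0,0],[0,0,0,0,0,0],[0,0,0,0,0,0],[0,0,0,0,0,0]]'
```

```text
time: 49.45
ee_pos: [0.4781, 0.0495, 0.098]
tcp_rot: [179.7, 0.1, -178.3]
wrist_force: [-4.0, 16.6, 12.2]
opening: 0.0072
time: 50.12
ee_pos: [0.4824, -0.055, 0.1306]
tcp_rot: [-179.7, 0.3, -178.5]
wrist_force: [-7.6, -8.2, 20.7]
opening: 0.007
time: 50.78
ee_pos: [0.4849, -0.11, 0.0836]
tcp_rot: [-179.8, 0.4, -178.4]
wrist_force: [11.5, -5.8, -1.9]
opening: 0.0068
```

```bash
python3 -m handwheel '[[0,-0.0072,0.017,0,0,0],[0,-0.0037,0.018,0,0,0],[0,0,0.002,0,0,0],[0,0,0.002,0,0,0],[0,0,0.001,0,0,0],[0,0,0,0,0,0],[0,0,0,0,0,0],[0,0,0,0,0,0]]'
```

```text
time: 51.45
ee_pos: [0.485, -0.1199, 0.0476]
tcp_rot: [-179.9, 0.4, -178.4]
wrist_force: [-7.0, 3.6, 35.8]
opening: 0.007
```

```bash
python3 -m handwheel '[[0,0,-0.002,0,0,0],[0,0,0,0,0,0],[0,0,0,0,0,0],[0,0,0,0,0,0],[0,0,-0.02,0,0,0],[0,0,-0.025,0,0,0],[0,0,-0.03,0,0,0],[0,0,-0.03,0,0,0]]' -0.3
python3 -m handwheel '[[0,-0.012,-0.02,0,0,0],[0,-0.018,-0.01,0,0,0],[0,-0.018,0,0,0,0],[0,-0.018,0,0,0,0],[0,-0.018,0,0,0,0],[0,-0.016,0,0,0,0],[0,0,0,0,0,0],[0,0,0,0,0,0]]' -0.2
python3 - <<'E'
from leaf import *
o=monitor.get_obs(); print(o['ee_pos'],o['tcp_rot'])
c=grab('wrist'); save(c,'w14.png'); P=cloud(c); rackz(P)
m=(abs(P[...,0]-.486)<.015)&(abs(P[...,1]+.22)<.018)&(P[...,2]>.012)&(P[...,2]<.045); q=P[m]; print('bar',len(q),q.mean(0),np.percentile(q[:,1],[2,98]))
E
```

```text
time: 52.12
ee_pos: [0.4817, -0.1192, 0.1496]
tcp_rot: [180.0, -0.1, -178.4]
wrist_force: [0.9, -0.6, 0.1]
opening: 0.0297
time: 52.78
ee_pos: [0.4849, -0.2196, 0.1786]
tcp_rot: [180.0, -0.1, -178.5]
wrist_force: [-0.4, -0.7, -0.1]
opening: 0.0342
[ 0.48489478 -0.21963518  0.17861007] [ 1.79962205e+02 -8.53855109e-02 -1.78478751e+02]
-145 1345 [0.0233 0.0241 0.0247]
-135 667 [0.0233 0.0241 0.0248]
-125 590 [0.0235 0.0243 0.025 ]
-115 610 [0.0235 0.0243 0.0249]
-105 535 [0.0235 0.0243 0.0249]
-95 1380 [0.0238 0.0244 0.0251]
-85 597 [0.0235 0.0242 0.0249]
-75 600 [0.0235 0.0242 0.025 ]
-65 977 [0.0229 0.0239 0.0246]
-55 1025 [0.0332 0.0373 0.0383]
-45 2248 [0.0426 0.0438 0.0445]
-35 824 [0.0432 0.0441 0.0448]
-25 980 [0.0427 0.044  0.0447]
-15 1665 [0.0255 0.0435 0.0445]
-5 2170 [0.0327 0.0432 0.0444]
5 1988 [0.0436 0.0443 0.0449]
15 726 [0.0434 0.0442 0.0448]
25 940 [0.0428 0.044  0.0446]
35 1920 [0.0414 0.0434 0.0444]
45 1209 [0.0376 0.0433 0.0442]
55 71 [0.0316 0.0323 0.0419]
bar 326 [ 0.48549354 -0.22125731  0.02273978] [-0.22633159 -0.216318  ]
```

View pics/w14.png

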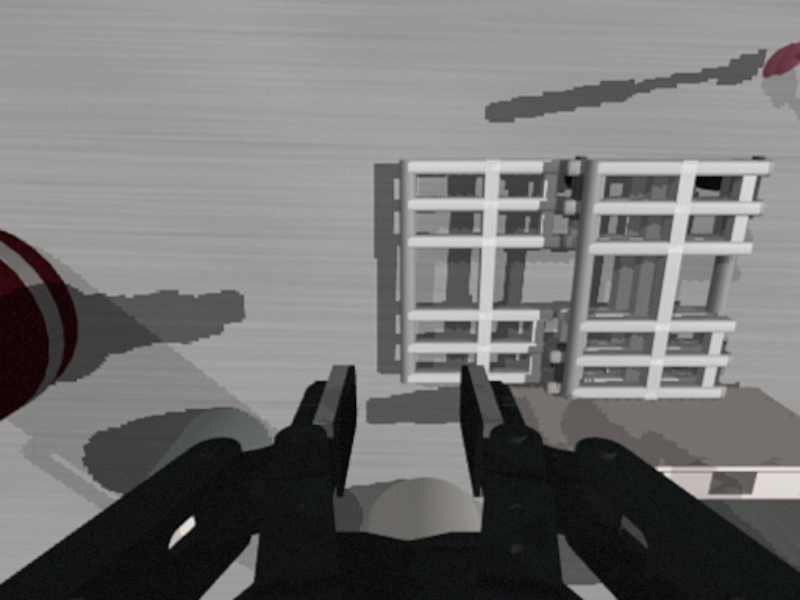

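The two leaves lie flat, with tops at a uniform 43–44 mm. The single leaf's bar is at (407,280), directly below the fingers.

```bash
python3 -m handwheel '[[0,-0.0015,0.02,0,0,0],[0,0,0.022,0,0,0],[0,0,0.022,0,0,0],[0,0,0.022,0,0,0],[0,0,0.022,0,0,0],[0,0,0.022,0,0,0],[0,0,0.014,0,0,0],[0,0,0.01,0,0,0]]' -0.2 60
python3 -m handwheel '[[0,0,0,0,0,0],[0,0,0,0,0,0],[0,0,0,0,0,0],[0,0,0,0,0,0],[0,0,0,0,0,0],[0,0,0,0,0,0],[0,0,0,0,0,0],[0,0,0,0,0,0]]' -1 60
python3 -m handwheel '[[0,-0.0011,-0.0184,0,0,0],[0,0.0025,-0.0183,0,0,0],[0,0.006,-0.0174,0,0,0],[0,0.0093,-0.0159,0,0,0],[0,0,0,0,0,0],[0,0,0,0,0,0],[0,0,0,0,0,0],[0,0,0,0,0,0]]'
```

```text
time: 53.5
ee_pos: [0.4845, -0.2194, 0.0236]
tcp_rot: [179.9, -0.1, -178.3]
wrist_force: [-0.5, 1.1, 0.3]
opening: 0.0344
time: 54.17
ee_pos: [0.4853, -0.22, 0.0262]
tcp_rot: [179.9, 0.0, -178.4]
wrist_force: [-2.9, 5.5, -1.6]
opening: 0.0075
time: 54.83
ee_pos: [0.4851, -0.205, 0.097]
tcp_rot: [-179.8, 0.1, -178.4]
wrist_force: [-4.1, -4.4, 2.5]
opening: 0.0071
```

```bash
python3 -m handwheel '[[0,0.0122,-0.0138,0,0,0],[0,0.0147,-0.0112,0,0,0],[0,0.0166,-0.0081,0,0,0],[0,0.0178,-0.0047,0,0,0],[0,0.0184,-0.0011,0,0,0],[0,0.0183,0.0025,0,0,0],[0,0,0,0,0,0],[0,0,0,0,0,0]]'
python3 -m handwheel '[[0,0.0174,0.006,0,0,0],[0,0.0159,0.0093,0,0,0],[0,0.0138,0.0122,0,0,0],[0,0.0112,0.0147,0,0,0],[0,0,0,0,0,0],[0,0,0,0,0,0],[0,0,0,0,0,0],[0,0,0,0,0,0]]'
python3 -m handwheel '[[0,0.0081,0.0166,0,0,0],[0,0.0047,0.0178,0,0,0],[0,0,0.002,0,0,0],[0,0,0.001,0,0,0],[0,0,0,0,0,0],[0,0,0,0,0,0],[0,0,0,0,0,0],[0,0,0,0,0,0]]'
```

```text
time: 55.5
ee_pos: [0.4818, -0.1046, 0.1344]
tcp_rot: [179.9, 0.1, -178.3]
wrist_force: [-9.2, 6.3, 16.4]
opening: 0.007
time: 56.17
ee_pos: [0.4803, -0.0458, 0.0904]
tcp_rot: [179.7, 0.0, -178.3]
wrist_force: [-2.4, 11.8, 1.7]
opening: 0.0071
time: 56.83
ee_pos: [0.4797, -0.0322, 0.0524]
tcp_rot: [179.6, -0.0, -178.3]
wrist_force: [-3.3, 17.5, -1.9]
opening: 0.0072
```

```bash
python3 -m handwheel '[[0,-0.001,0.001,0,0,0],[0,-0.001,0.001,0,0,0],[0,0,0.001,0,0,0],[0,0,0.001,0,0,0],[0,0,0,0,0,0],[0,0,0,0,0,0],[0,0,0,0,0,0],[0,0,0,0,0,0]]'
python3 -m handwheel '[[0,0,0,0,0,0],[0,0,0,0,0,0],[0,0,0,0,0,0],[0,0,0,0,0,0],[0,0,-0.02,0,0,0],[0,0,-0.025,0,0,0],[0,0,-0.03,0,0,0],[0,0,-0.03,0,0,0]]' -0.3
python3 -m handwheel '[[0.005,-0.008,-0.02,0,0,0],[0,-0.01,-0.02,0,0,0],[0,-0.01,-0.02,0,0,0],[0,-0.01,-0.02,0,0,0],[0,-0.01,-0.02,0,0,0],[0,0,-0.02,0,0,0],[0,0,0,0,0,0],[0,0,0,0,0,0]]'
python3 - <<'E'
from leaf import *
o=monitor.get_obs(); print(o['ee_pos'],o['tcp_rot'])
c=grab('wrist'); P=cloud(c); rackz(P)
c=grab('side'); save(c,'s15.png'); c=grab('top'); save(c,'t15.png')
P=cloud(c)
for s in ([.684,.191],[.6868,-.2026]):
    k=P[(P[...,2]>.085)&(P[...,2]<.115)&(np.hypot(P[...,0]-s[0],P[...,1]-s[1])<.055)]; print('lid',len(k),np.median(k,0))
E
```

```text
time: 57.5
ee_pos: [0.4799, -0.0324, 0.0519]
tcp_rot: [179.4, 0.1, -178.2]
wrist_force: [-15.5, 29.9, 30.4]
opening: 0.0072
time: 58.17
ee_pos: [0.4797, -0.0373, 0.154]
tcp_rot: [-180.0, -0.1, -178.4]
wrist_force: [1.5, -0.2, -0.5]
opening: 0.0298
time: 58.83
ee_pos: [0.4769, -0.0856, 0.2739]
tcp_rot: [-180.0, 0.1, -178.4]
wrist_force: [1.0, 1.0, -1.2]
opening: 0.0299
[ 0.47693237 -0.0856226   0.273917  ] [-1.79975945e+02  8.65212008e-02 -1.78444657e+02]
-55 80 [0.0361 0.037  0.0381]
-45 862 [0.0446 0.0533 0.0542]
-35 822 [0.0526 0.0538 0.0547]
-25 610 [0.0526 0.0541 0.0548]
-15 861 [0.0425 0.0537 0.0547]
-5 971 [0.0538 0.0545 0.0551]
5 932 [0.0447 0.0537 0.0547]
15 831 [0.0421 0.0537 0.0546]
25 618 [0.0525 0.054  0.0548]
35 876 [0.0487 0.0537 0.0546]
45 918 [0.0533 0.0541 0.0547]
55 32 [0.0305 0.0314 0.0324]
lid 889 [0.6798283  0.18899928 0.10136769]
lid 301 [ 0.7094765  -0.21244307  0.10152451]
```

View pics/s15.png

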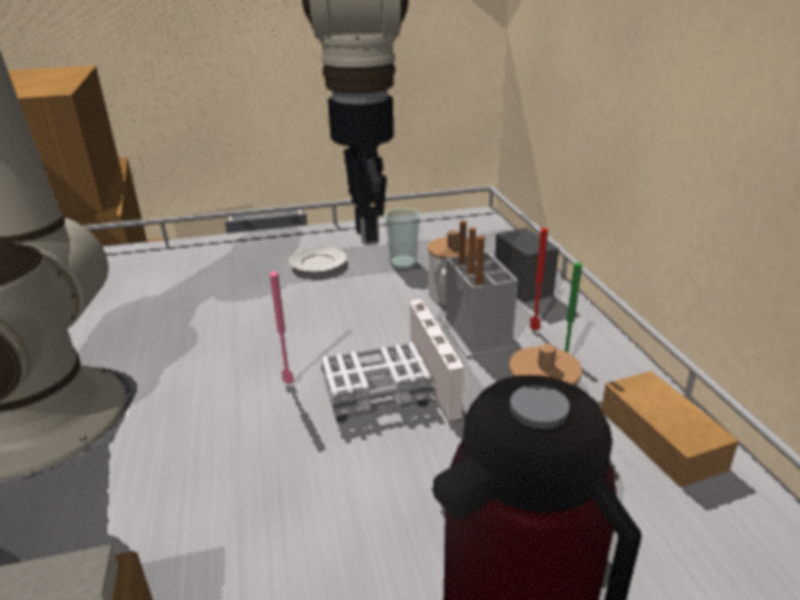

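The rack is folded flat: the 95th-percentile tops read 54–55 mm across its full width, with no tilt. Three spoons stand in the caddy, about (470,250). Both mugs wear their lids and the look-alikes are untouched. Handing in.

```bash
python3 -c "
from workcell import order; print(order.job_done())"
```

```text
the job is handed in; nothing more can be done
None
```

The job is finished and handed in at about 59 s of robot time.

- **Lids:** both are home on a mug each, with flange tops at about 0.101–0.102 m against 0.101 m expected. On the left mug, the plane fitted to the flange showed a slope of 0.04. I took that as knob points in the fit and did not check further.
- **Spoons:** the three that were present stand handles up in three separate front compartments of the caddy. The caddy appeared to have moved about 4 cm before I placed anything in it, so I re-measured it first. The second spoon rubbed a compartment wall at about 3 N. The caddy's measured centre moved from y = 0.052 m to 0.044 m to about 0.04 m over the three spoons. It stayed upright.
- **Rack:** folded in the order asked. After each fold the slat tops were level across the leaf: about 35, 44 and 54 mm.
- **Last check:** the final side picture shows the rack folded, the mugs and caddy upright, and the look-alikes and other things in place. Wrist forces stayed below about 45 N wherever I read them.

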